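Copy a plate-guide angle with a bevel gauge

ROBOT

A 7-joint arm with a two-finger parallel gripper is mounted at the origin on the work surface. World frame = base frame: x ahead of the robot, y to its left, z up, the work surface at z = 0. Lengths are in mm, angles in rad, forces in N, time in s.
With the tool pointing down it reaches from about 400 to 850 mm from the base axis. Payload 4.4 kg.
Tool frame: the origin (TCP) lies midway between the tips of the shut fingers; the grasp point (between the pads) lies 19 mm behind it (r.grip_depth is the distance from the TCP to the grasp point, in mm); y points along the fingers, x is the direction in which the jaws open and shut, and the axes are right-handed (so a half turn about y gives the same grasp; the last joint's range is limited). The gripper opens to 94 mm and grips with 3 to 60 N. Pads are 16 mm wide; open, the fingers measure 119 mm over their backs; the gripper's body (75 mm by 177 mm) begins 78 mm behind the grasp point.
Start: joints at [-1.358, 0.628, 0.038, 1.517, -0.027, 0.996, -0.02], TCP at [178.855, 624.923, 183.878] pointing down, gripper open.
Joint ranges: [-3.06, 3.06], [-0.37, 2.12], [-1.25, 1.32], [0.18, 2.47], [-1.1, 4.24], [0.23, 1.98], [-2.94, 2.94]. Speed limits (rad/s): [2.57, 2.57, 3.14, 3.14, 3.14, 3.14, 3.14].

INTERFACE

Orientations are given as a unit quaternion [x, y, z, w].
In Python, from workcell import r, cams, close_job gives the robot as it stands.
- The arm moves only by the shell command python3 -m handwheel 'ROWS' [FORCE]. ROWS is JSON, a list of rows, each an object with "hand": the finger opening in mm, from 0 to 94; "travel": the shift along the tool's x, y, z in units of 25 mm (1.0 is 25 mm), a list of three; "dr": the turn, a rotation vector about the tool's x, y, z in degrees, a list of three. A call has 1 to 12 rows; each row shifts and turns the commanded pose from where the row before left it, along the tool's axes as they then stand; what a row does not reach is not made up. A row lasts 1/10 s, in which the tool goes at most 50 mm and 8.59 degrees, less where a joint would pass 70% of its speed; a pose out of reach is approached as far as the arm can. A call is refused whole if a number of a shift passes 1 or a number of a turn 8.59, either way. A call with a gripper value outside its range is refused whole. The fingers move at their own pace and stop on an object; FORCE is the grip in N (left out, the last holds). Time passes only in rows, so rows that do not move let the fingers close. It gives the time, the measured TCP pose, the force and the opening at its end, in the units of the state.
- r.observe(): the state, without advancing time (a new reading comes with each control period).
- cams.grab_frame(name): name is "scene" or "top"; returns the picture (420x560x3 uint8, red, green, blue); there is no depth.
- cams.calibration(name): a dict with "camera_matrix" (3x3 intrinsics, pixels), "D" ([k1, k2, p1, p2, k3] as OpenCV has them; the pictures are not rectified), "position" and "rotation" of the camera in the world. Camera axes: x right, y up, looking along -z (the intrinsics and any distortion apply to the point x, -y, -z); pixel columns grow to the right and rows downward; lengths in mm; the calibration is good to about 2 mm. A picture is of the moment at which its call begins. calibration takes no time and is no camera call.
- close_job(): hands the job in, once; it reports no verdict.
Trained networks look in the newest picture that a camera, given by its name, has taken for a name from the list of things; names that differ only in an ending like _2 or _b are one class to them, and where a whole thing is asked for, a point or a joint stands for the part that bears it (a point fixed in the world has none). Each returns a list of dicts, best first, with "conf" (0 to 1); they miss things now and then, are a little off and sometimes report something else, mostly with a low value. They report only what shows in the picture. A call takes as long as a camera call. They do not tell look-alikes from the thing itself.
- cams.search_frame(camera, target): "location" ([row, column] as shares, 0 to 1, of the picture: columns of its width, rows of its height, amid what is visible of it).
The state is a dict: "t": time; "q": joint angles; "qd": joint speeds; "effort": joint torques, N m; "position": TCP position; "ee_rot": TCP orientation; "ft_force": force on the tool from outside, world axes, zero at the start; "wrist_torque": the same for the moment, N m; "width": finger opening in mm.
Only numpy, scipy, OpenCV 4.12 (cv2) and the standard library are available. Lean on these libraries where they do the work, as an engineer would, in place of code of your own. Each camera call takes 0.05 s, during which the arm holds its last target.

TASK

Copy the angle of the yellow guide wing, already set, onto the blue one with the bevel gauge: with its stock flat along the yellow lane's rail, slide it until the stop screw in its hook meets the rail's brass end plate and the blade has been turned onto the yellow wing, hold it home for a moment with a light push of about 5 N (never over 15 N), let go and press the red lever firmly down to lock the blade. Carry the locked gauge to the blue lane and push it home on that rail in the same way, so that its blade turns the blue wing to the same angle; leave the gauge standing there, home. Keep the fingers off lanes and wings, do not shift the yellow wing, and do not disturb the other things.

Things in the scene. Friction and masses are not known exactly. Their poses are not given: they have to be found in the camera images.
- bevel: Loose bevel gauge, about 0.47 kg. Origin on the bench under the blade's pivot; z up. Dark stock 16 mm high, x -30 to -6, y +22 to -140 mm (brass tail block 30 mm high); working face x = -6 mm. Its hook (x to +12 mm) carries a brass stop screw, pointing to -y, that meets the rail's end. Home: axes as the lane's, origin at lane x = 0, y = 0 to +5 mm: the screw's setting varies, find it by feel.
- grip (a point): Centre of the gauge's black grip rib, at x = -18, y = -84, z = 34 mm of the gauge; rib 14 mm thick (x), 40 mm long (y), z 16 to 52 mm, near the centre of mass. Grip it from above across x with fingertips 18 to 25 mm above the bench, so that they clear the 12 mm rails; slide it 2 to 4 mm off the bench.
- bevel_blade (a joint): Steel blade, z 16 to 28 mm, 105 mm long from the pivot, hung from a 76 mm disc (z 36 to 41 mm) over the pivot; inner face 6 mm off the axis, 6 mm thick. Value = angle (rad) from the stock's -y to the blade, counter-clockwise from above; pi/2: along gauge +x. Free it turns at 0.015 N m. Starts more closed than the yellow corner.
- blade_tip (a point): Top edge of the blade's inner face at its end, 105 mm from the pivot; -y points outward along the blade. Slide the gauge in lane -y, stock on the rail, from its origin at lane y = +85 mm (clear of any wing): the wing's end meets the blade and one turns the other. Home, blade and wing lie together within 4 degrees.
- bevel_lever (a joint): Red clamp lever; rad: 0 = raised 34 degrees, blade free; from about 0.48 it clamps the disc, 0.55 to 0.62 = fully down. Its axle is at gauge x = -18, y = -20, z = 49 mm; it points to gauge -y. About 6 to 9 N on its pad moves it; at the end press to 14 to 18 N. It stays where left.
- lever_pad (a point): Middle of the top of the lever's 24 x 16 mm finger pad, 36 mm from its axle. About 73 mm above the bench when raised, 54 mm when clamped. Press straight down with shut fingers at gauge x = -18, y = -54 mm.
- lane_set: Fixed lane of the yellow wing (the pattern). Origin on the bench on the wing's vertical hinge axis; knuckle radius 6 mm, so the wing's outer face too is 6 mm off the axis. x points from rail towards the deck, z up. The two lanes are parallel; which is on the left varies.
- end_set: Brass end plate of the yellow lane's rail, 34 x 4 x 12 mm, fixed; origin at its underside, at lane x = +11, y = +2 mm; its outer face (looking to lane +y) is at lane y = +6 mm. The gauge's stop screw is pressed against it.
- rail_set (a point): Middle of the top front edge of the yellow lane's aluminium rail, at lane x = -6, y = -55, z = 12 mm. The rail's flat front face (looking to -x) runs from y = +6 mm (outer face of the brass end plate) to -115 mm; the stock goes flat against it.
- wing_set (a joint): Yellow pattern wing: bar 12 mm thick, 80 mm long from its hinge axis, z 14 to 28 mm. Value = corner angle (rad) between the lane's -y (the rail) and the bar, counter-clockwise from above; pi/2: along lane +x. Clamped hard: only a strong push shifts it.
- wing_set_tip (a point): Middle of the yellow wing's top edge at its free end, 80 mm from the hinge; its -y axis points outward along the wing.
- lane_loose: Fixed lane of the blue wing (to be set). Origin on the bench on the wing's vertical hinge axis; knuckle radius 6 mm, so the wing's outer face too is 6 mm off the axis. x points from rail towards the deck, z up. The two lanes are parallel; which is on the left varies.
- end_loose: Brass end plate of the blue lane's rail, 34 x 4 x 12 mm, fixed; origin at its underside, at lane x = +11, y = +2 mm; its outer face (looking to lane +y) is at lane y = +6 mm. The gauge's stop screw is pressed against it.
- rail_loose (a point): Middle of the top front edge of the blue lane's aluminium rail, at lane x = -6, y = -55, z = 12 mm. The rail's flat front face (looking to -x) runs from y = +6 mm (outer face of the brass end plate) to -115 mm; the stock goes flat against it.
- wing_loose (a joint): Blue wing to be set: bar 12 mm thick, 80 mm long from its hinge axis, z 14 to 28 mm. Value = corner angle (rad) between the lane's -y (the rail) and the bar, counter-clockwise from above; pi/2: along lane +x. Starts wider than the yellow one; turns with slight friction (0.04 N m) and stays where left.
- wing_loose_tip (a point): Middle of the blue wing's top edge at its free end, 80 mm from the hinge; its -y axis points outward along the wing.
- microplate: Bystander: white well plate 85 x 127 x 14 mm lying on the bench; origin at its underside's centre.
- tip_box: Bystander: orange box with grey lid, 82 x 117 x 60 mm; origin at its underside's centre.
- vial: Bystander: small jar, 38 mm diameter, 75 mm high, blue cap; origin at its underside's centre.
Not all that is in view belongs to the job. Leave any orange look-alike of the lane_loose alone.

How it is judged (in metres and radians):
On the way, in this order (a step that is already met when the one before it is completed fails the run):
1. the gauge is pressed home in the yellow corner (stop screw on the end plate with at least 2 N for 0.2 s): stock flat along the rail, blade on the yellow wing (x of bevel in the frame of lane_set between -0.004 and 0.003 m and y of bevel in the frame of lane_set between -0.002 and 0.0075 m and angle between the x axis of bevel and the x axis of lane_set, either way round below 0.025 rad and angle between the y axis of blade_tip and the y axis of wing_set_tip, either way round below 0.07 rad and height (world z) of bevel below 0.01 m and contact force between bevel and end_set above 2 N), for 0.2 s.
2. the gauge is locked there: still home in the yellow corner, lever down (x of bevel in the frame of lane_set between -0.004 and 0.003 m and y of bevel in the frame of lane_set between -0.002 and 0.0075 m and angle between the x axis of bevel and the x axis of lane_set, either way round below 0.025 rad and angle between the y axis of blade_tip and the y axis of wing_set_tip, either way round below 0.07 rad and height (world z) of bevel below 0.01 m and value of joint bevel_lever above 0.45 rad), for 0.2 s.
3. the locked gauge is pressed home in the blue corner (stop screw on the end plate with at least 2 N for 0.2 s), blade on the blue wing (x of bevel in the frame of lane_loose between -0.004 and 0.003 m and y of bevel in the frame of lane_loose between -0.002 and 0.0075 m and angle between the x axis of bevel and the x axis of lane_loose, either way round below 0.025 rad and angle between the y axis of blade_tip and the y axis of wing_loose_tip, either way round below 0.07 rad and height (world z) of bevel below 0.01 m and value of joint bevel_lever above 0.45 rad and contact force between bevel and end_loose above 2 N), for 0.2 s.
At the end, for the whole second after the job is handed in: Blue wing parallel to yellow within 0.025 rad. Gauge released, at rest, upright (z below 10 mm), lever down (over 0.45 rad), home in the blue corner: origin at lane x -4 to 3 mm, y -2 to 7.5 mm, stock along the rail within 0.025 rad, blade along the wing within 0.07 rad (angle between the y axis of wing_loose_tip and the y axis of wing_set_tip, either way round below 0.025 rad and x of bevel in the frame of lane_loose between -0.004 and 0.003 m and y of bevel in the frame of lane_loose between -0.002 and 0.0075 m and angle between the x axis of bevel and the x axis of lane_loose, either way round below 0.025 rad and angle between the y axis of blade_tip and the y axis of wing_loose_tip, either way round below 0.07 rad and height (world z) of bevel below 0.01 m and value of joint bevel_lever above 0.45 rad and angle between bevel's own z axis and vertical below 0.03 rad and linear speed of bevel below 0.01 m/s and contact force between the fingers and bevel below 0.1 N); the robot touches nothing.
It fails at once if the yellow wing is shifted by more than 3 mm at its end (distance of wing_set_tip from where it was at the start of the episode above 0.003 m).
It fails at once if the gauge is pushed against the yellow lane or wing with more than 15 N (contact force between bevel and lane_set above 15 N).
It fails at once if the gauge is pushed against the blue lane or wing with more than 15 N (contact force between bevel and lane_loose above 15 N).
It fails at once if the fingers press on a lane or wing (over 1 N) (contact force between the fingers and lane_set above 1 N or contact force between the fingers and lane_loose above 1 N).
It fails at once if a bystander (well plate, tip box, jar) is moved more than 15 mm (distance of any of microplate, tip_box, vial from where it was at the start of the episode above 0.015 m).
It also fails if it takes over 72 s, if anything falls off the work surface, if the arm or the gripper's body presses on something with over 40 N, if the wrist force passes 120 N, or if a joint passes its speed limit or range.

## Working session

There is one attempt and no reset: what is moved stays moved. The work goes in short steps, Python scripts to look and compute and a shell command to move; the robot and the scene stay as the last step left them, time stands still between calls to the robot, and variables do not carry over. Pictures are saved under pics/ and viewed, and the job is handed in when it is done.

```bash
mkdir -p pics; ls; python3 - <<'E'
from workcell import r,cams
import cv2,json
print(r.observe(), r.grip_depth)
for n in("scene","top"):
    im=cams.grab_frame(n); cv2.imwrite(f"pics/{n}0.png",im[:,:,::-1]); c=cams.calibration(n); print(n,c)
    for t in ["bevel","grip","blade_tip","lever_pad","lane_set","end_set","rail_set","wing_set_tip","lane_loose","end_loose","rail_loose","wing_loose_tip"]:
        print(t,[(round(d['conf'],2),round(d['location'][1]*560,1),round(d['location'][0]*420,1)) for d in cams.search_frame(n,t)][:3])
E
```

```text
pics
{'t': 0.0, 'q': array([-1.35782187,  0.62930914,  0.03848814,  1.51834244, -0.0269976 ,
        0.99625514, -0.02000171]), 'qd': array([ 1.06899716e-03, -1.43884867e-03,  1.12733449e-03, -2.98535761e-05,
        8.71259519e-04,  3.37852520e-04, -1.04886448e-03]), 'effort': array([ 3.10548940e-04, -5.49739766e+01,  1.14361312e+00, -1.86621022e+01,
       -5.22421917e-02,  2.38817831e-02,  1.26351570e-04]), 'position': array([178.6792912 , 624.25524005, 182.98712218]), 'ee_rot': array([ 0.56502252,  0.42517598, -0.42616769, -0.56423049]), 'ft_force': array([-0.44346449,  0.13622164, -0.18112643]), 'wrist_torque': array([-0.03892829,  0.03739514,  0.02526012]), 'width': 93.72939496925027} 18.8
scene {'camera_matrix': array([[522.54963631,   0.        , 275.44999411],
       [  0.        , 522.54963631, 220.60439797],
       [  0.        ,   0.        ,   1.        ]]), 'D': array([0.01655343, 0.        , 0.        , 0.        , 0.        ]), 'position': array([1184.03298871,  552.96001512,  892.03395577]), 'rotation': array([0.16097871, 0.33894383, 0.8415998 , 0.38847484])}
bevel [
[... 782 characters left out ...]
     ,  0.        ,  0.        ]), 'position': array([ 406.01338249,   40.372371  , 1272.16108394]), 'rotation': array([ 0.03464529, -0.04499928, -0.69741149,  0.71441723])}
bevel [(0.87, 237.2, 239.4)]
grip [(0.88, 237.0, 240.5)]
blade_tip [(0.79, 229.2, 228.8)]
lever_pad [(0.47, 246.8, 241.3)]
lane_set [(0.65, 271.9, 142.1)]
end_set []
rail_set [(0.59, 271.1, 139.2)]
wing_set_tip [(0.48, 253.2, 146.6)]
lane_loose [(0.94, 376.9, 133.4), (0.62, 343.0, 236.4), (0.59, 458.2, 186.6)]
end_loose [(0.54, 437.7, 206.7), (0.18, 233.2, 233.0)]
rail_loose [(0.97, 376.9, 133.2), (0.97, 458.9, 185.8), (0.71, 345.3, 236.6)]
wing_loose_tip [(0.67, 337.5, 261.0), (0.51, 354.0, 140.0), (0.49, 456.0, 205.1)]
```

View pics/scene0.png

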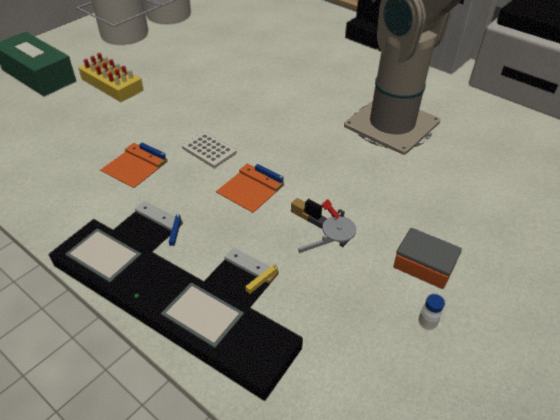

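View pics/top0.png

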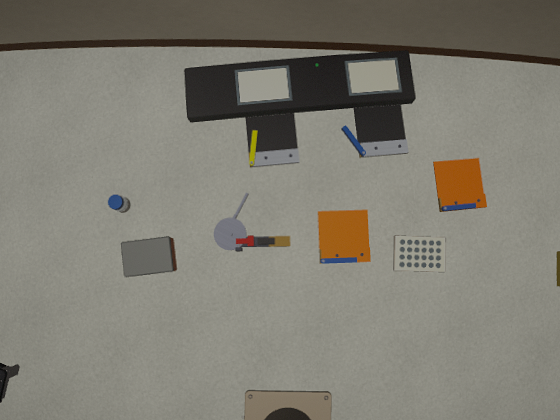

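Top view: yellow lane (dark, aluminium rail) at about (272,142), blue lane at (380,133), gauge at (240,240). The orange look-alikes are at (343,236) and (460,186). I chose the two dark lanes on the console. Next step: warp to metric views at the relevant heights.

```bash
cat > h.py <<'E'
import numpy as np,cv2
from scipy.spatial.transform import Rotation as R
from workcell import r,cams
def cam(n):
    c=cams.calibration(n);K=np.array(c['camera_matrix']);D=np.array(c['D'])
    Rw=R.from_quat(c['rotation']).as_matrix();F=np.diag([1,-1,-1.])
    A=F@Rw.T;t=-A@np.array(c['position']);return K,D,A,t
def proj(n,P):
    K,D,A,t=cam(n);return cv2.projectPoints(np.atleast_2d(np.array(P,float)),cv2.Rodrigues(A)[0],t,K,D)[0][:,0]
def unproj(n,uv,z):
    K,D,A,t=cam(n);p=cv2.undistortPoints(np.array(uv,float).reshape(-1,1,2),K,D)[:,0]
    d=np.c_[p,np.ones(len(p))]@A; c=-A.T@t
    return c+d*((z-c[2])/d[:,2])[:,None]
def ortho(n,im,z,x0,x1,y0,y1,s):  # up=+x, left=+y ; s px/mm
    W=int((y1-y0)*s);H=int((x1-x0)*s)
    v,u=np.mgrid[0:H,0:W];P=np.stack([x1-v/s,y1-u/s,np.full(u.shape,z)],-1).reshape(-1,3)
    m=proj(n,P).astype(np.float32).reshape(H,W,2)
    o=cv2.remap(im,m[...,0].copy(),m[...,1].copy(),cv2.INTER_CUBIC)[:,:,::-1].copy()
    for y in range(int(np.ceil(y0/20)*20),int(y1),20):
        cv2.line(o,(int((y1-y)*s),0),(int((y1-y)*s),5 if y%100 else 12),(0,0,255),1)
        if y%100==0: cv2.putText(o,str(y),(int((y1-y)*s)+2,20),0,.4,(0,0,255),1)
    for x in range(int(np.ceil(x0/20)*20),int(x1),20):
        cv2.line(o,(0,int((x1-x)*s)),(5 if x%100 else 12,int((x1-x)*s)),(0,0,255),1)
        if x%100==0: cv2.putText(o,str(x),(14,int((x1-x)*s)+4),0,.4,(0,0,255),1)
    return o
E
python3 - <<'E'
from h import *
print(unproj('top',[[230,235],[250,163],[298,160],[360,156],[407,152],[285,240]],12).round())
im=cams.grab_frame('top');np.save('top0.npy',im)
cv2.imwrite('pics/o1.png',ortho('top',im,12,520,720,-260,120,2.1))
cv2.imwrite('pics/o2.png',ortho('top',im,16,340,540,0,240,3))
im=cams.grab_frame('scene');np.save('scene0.npy',im)
cv2.imwrite('pics/o3.png',ortho('scene',im,12,520,720,-260,120,2.1))
cv2.imwrite('pics/o4.png',ortho('scene',im,16,340,540,0,240,3))
E
```

```text
[[ 471.  148.   12.]
 [ 646.  106.   12.]
 [ 656.  -10.   12.]
 [ 671. -161.   12.]
 [ 684. -278.   12.]
 [ 462.   17.   12.]]
```

View pics/o1.png

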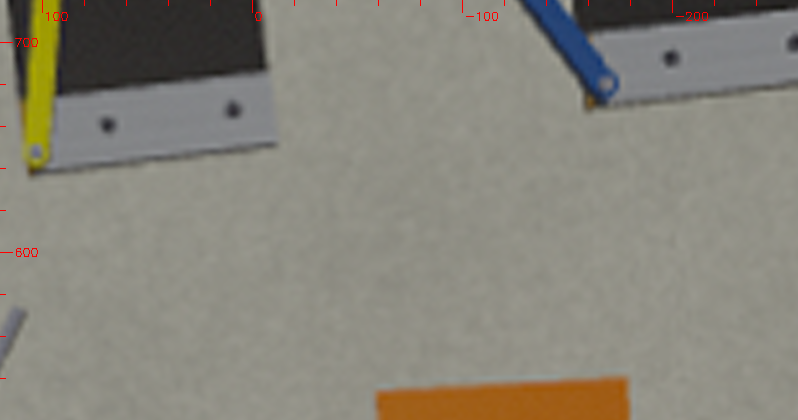

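View pics/o2.png

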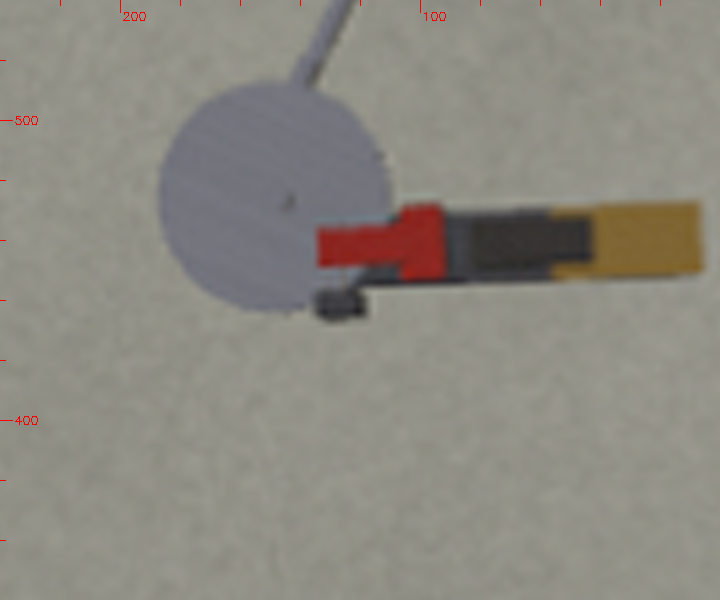

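View pics/o3.png

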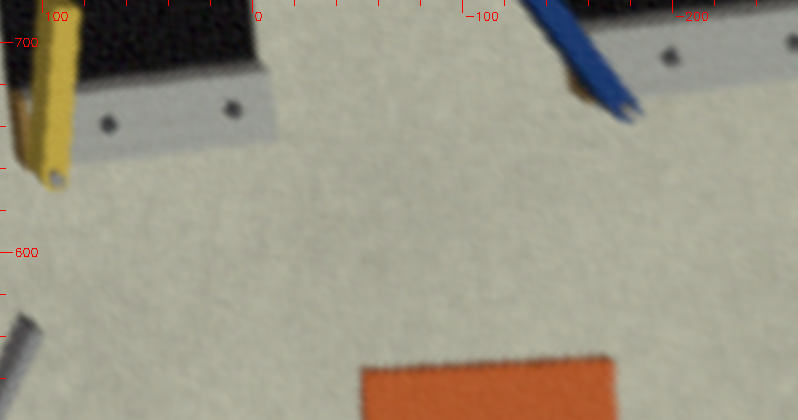

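View pics/o4.png

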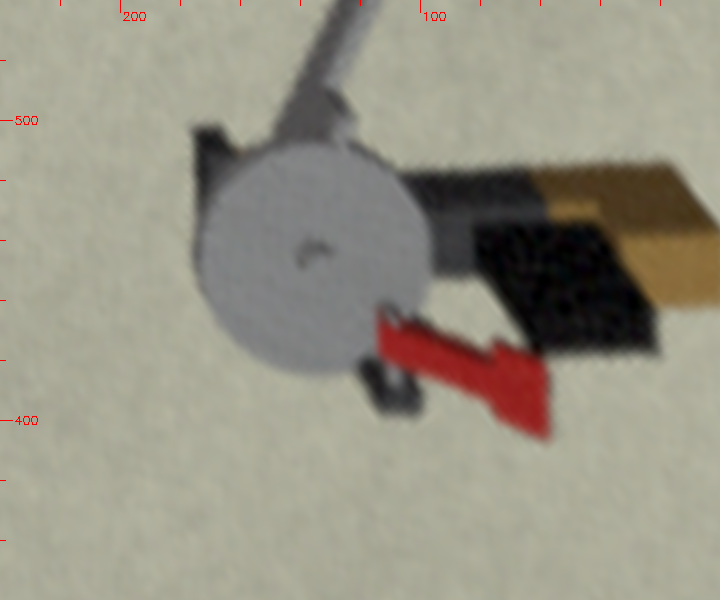

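```bash
python3 - <<'E'
from h import *
s=r.observe();print(R.from_quat(s['ee_rot']).as_matrix().round(3))
im=np.load('top0.npy')
cv2.imwrite('pics/p1.png',ortho('top',im,12,620,690,-20,120,5.6))
cv2.imwrite('pics/p2.png',ortho('top',im,12,650,720,-290,-150,5.6))
cv2.imwrite('pics/p3.png',ortho('top',im,16,430,530,-5,195,4))
E
```

```text
[[ 0.275 -0.    -0.961]
 [ 0.961 -0.     0.275]
 [-0.    -1.    -0.   ]]
```

View pics/p1.png

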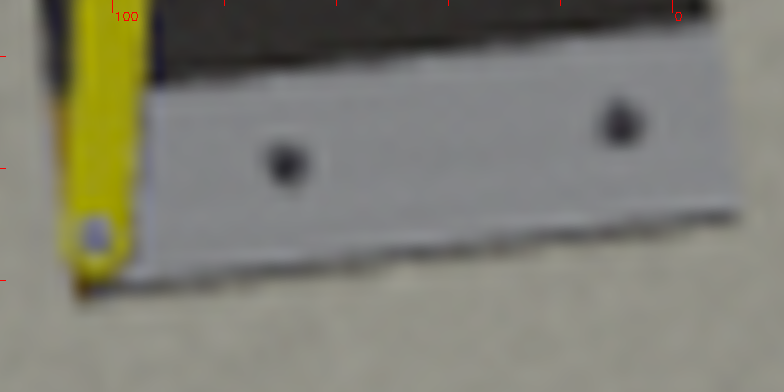

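View pics/p2.png

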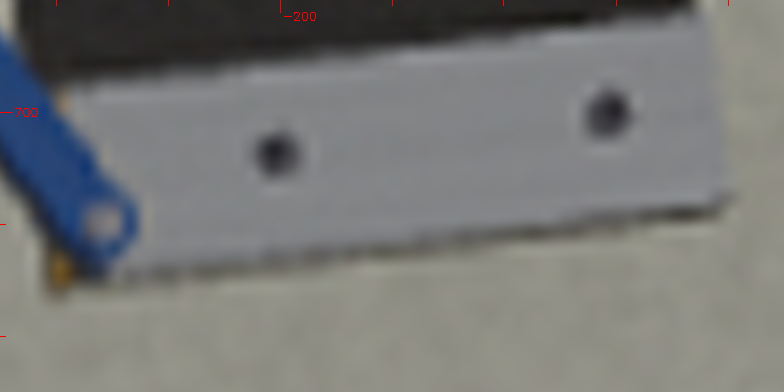

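View pics/p3.png

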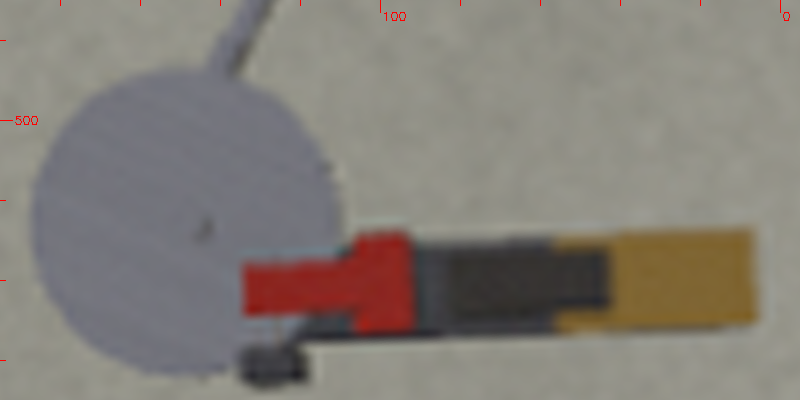

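Gauge grip estimated at (458.5, 62), yaw 0.04. Yellow lane origin (645, 102.3) and blue (677, -165), both with yaw 0.119. I'll check the blade, pivot and grip with an overlay on a crop, then plan the approach.

```bash
cat >> h.py <<'E'
def Tpose(x,y,th,P):
    c,s=np.cos(th),np.sin(th);P=np.atleast_2d(np.array(P,float));return np.c_[x+c*P[:,0]-s*P[:,1],y+s*P[:,0]+c*P[:,1],P[:,2]]
def overlay(n,im,segs,box,s,fn):
    o=im[:,:,::-1].copy();u0,v0,u1,v1=box
    o=cv2.resize(o[v0:v1,u0:u1],None,fx=s,fy=s,interpolation=cv2.INTER_CUBIC)
    for P,c in segs:
        q=((proj(n,P)-[u0-.5,v0-.5])*s).astype(int)
        cv2.polylines(o,[q],False,c,1)
    cv2.imwrite(fn,o)
def lanesegs(x,y,th,w=None):
    L=[(Tpose(x,y,th,[[-6,6,12],[-6,-115,12]]),(255,255,0)),(Tpose(x,y,th,[[-6,6,0],[28,6,0],[28,6,12],[-6,6,12]]),(0,128,255))]
    a=np.linspace(0,6.3,20);L.append((Tpose(x,y,th,np.c_[6*np.cos(a),6*np.sin(a),a*0+28]),(0,255,0)))
    if w is not None:
        d=np.array([np.sin(w),-np.cos(w)]);n=np.array([d[1],-d[0]])
        q=[np.r_[6*k*n+d*l,28] for k,l in((-1,0),(-1,80),(1,80),(1,0))]
        L.append((Tpose(x,y,th,q),(255,0,255)))
    return L
def bevsegs(x,y,th,b=None):
    a=np.linspace(0,6.3,40)
    L=[(Tpose(x,y,th,np.c_[38*np.cos(a),38*np.sin(a),a*0+41]),(0,255,0)),
    (Tpose(x,y,th,[[-25,-64,52],[-11,-64,52],[-11,-104,52],[-25,-104,52],[-25,-64,52]]),(0,255,255)),
    (Tpose(x,y,th,[[-6,22,16],[-6,-110,16]]),(255,255,0))]
    if b is not None:
        d=np.array([np.sin(b),-np.cos(b)]);n=np.array([d[1],-d[0]])
        L+= [(Tpose(x,y,th,[np.r_[6*k*n+d*l,28] for l in(35,105)]),(255,0,255)) for k in(-1,1)]
    return L
def plan(target,thx,N,n_rot=None):
    """target TCP world mm, thx = world angle(deg) of tool x; shift in tool axes at row start, then turn"""
    s=r.observe();M=R.from_quat(s['ee_rot']).as_matrix();p=s['position']
    T=np.array([[np.cos(np.radians(thx)),0,-np.sin(np.radians(thx))],[np.sin(np.radians(thx)),0,np.cos(np.radians(thx))],[0,-1,0]])
    rv=R.from_matrix(M.T@T).as_rotvec(degrees=True);print('total turn',rv.round(2),'dpos',(np.array(target)-p).round(1))
    Mi=M.copy()
    for i in range(N):
        d=(np.array(target)-p)/N/25
        print((Mi.T@d).round(3).tolist(),(rv/N).round(2).tolist());Mi=Mi@R.from_rotvec(rv/N,degrees=True).as_matrix()
E
python3 - <<'E'
from h import *
im=np.load('top0.npy');sc=np.load('scene0.npy')
S=lanesegs(645,102.4,.119,1.5)+lanesegs(677.1,-165.3,.119,2.2)+bevsegs(473,146,.04,1.05)
overlay('top',im,S,(200,110,420,270),3.6,'pics/ov1.png')
overlay('scene',sc,S,(120,180,360,320),3.3,'pics/ov2.png')
plan([458.5,62,150],2.3,24)
E
```

```text
total turn [ 0.   71.72 -0.  ] dpos [ 279.6 -562.9  -33.9]
[-0.774, 0.056, -0.706] [0.0, 2.99, -0.0]
[-0.736, 0.056, -0.746] [0.0, 2.99, -0.0]
[-0.696, 0.056, -0.783] [0.0, 2.99, -0.0]
[-0.654, 0.056, -0.818] [0.0, 2.99, -0.0]
[-0.611, 0.056, -0.851] [0.0, 2.99, -0.0]
[-0.565, 0.056, -0.882] [0.0, 2.99, -0.0]
[-0.519, 0.056, -0.91] [0.0, 2.99, -0.0]
[-0.471, 0.056, -0.936] [0.0, 2.99, -0.0]
[-0.421, 0.056, -0.959] [0.0, 2.99, -0.0]
[-0.37, 0.056, -0.98] [0.0, 2.99, -0.0]
[-0.319, 0.056, -0.998] [0.0, 2.99, -0.0]
[-0.266, 0.056, -1.013] [0.0, 2.99, -0.0]
[-0.213, 0.056, -1.026] [0.0, 2.99, -0.0]
[-0.16, 0.056, -1.035] [0.0, 2.99, -0.0]
[-0.105, 0.056, -1.042] [0.0, 2.99, -0.0]
[-0.051, 0.056, -1.046] [0.0, 2.99, -0.0]
[0.004, 0.056, -1.048] [0.0, 2.99, -0.0]
[0.058, 0.056, -1.046] [0.0, 2.99, -0.0]
[0.113, 0.056, -1.041] [0.0, 2.99, -0.0]
[0.167, 0.056, -1.034] [0.0, 2.99, -0.0]
[0.221, 0.056, -1.024] [0.0, 2.99, -0.0]
[0.274, 0.056, -1.011] [0.0, 2.99, -0.0]
[0.326, 0.056, -0.996] [0.0, 2.99, -0.0]
[0.378, 0.056, -0.977] [0.0, 2.99, -0.0]
```

View pics/ov1.png

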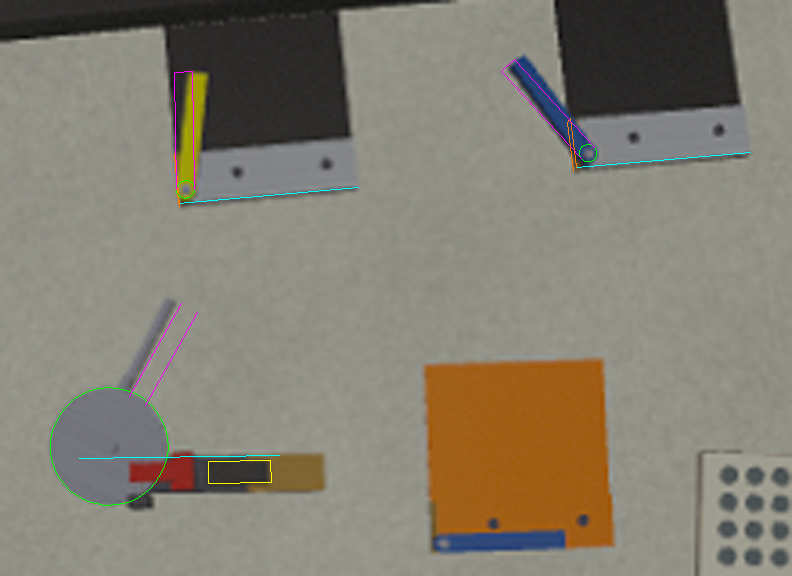

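View pics/ov2.png

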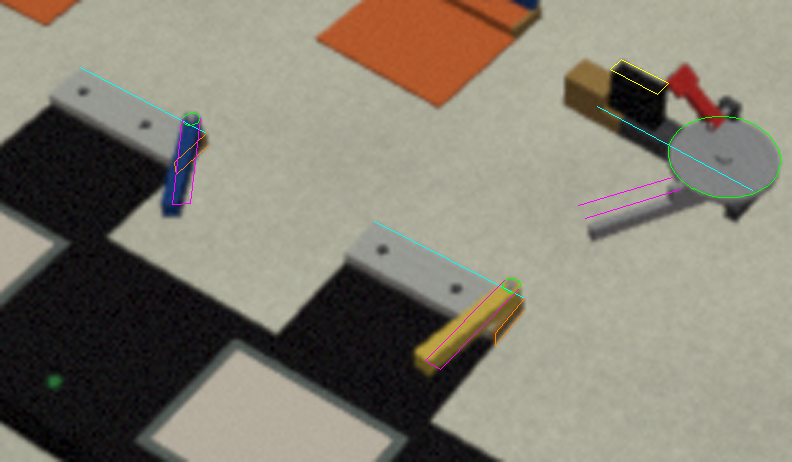

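The overlay of lanes, disc and grip rib agrees in both pictures. The grip rib is at about (240,471) in the enlarged top crop. Candidates for the lane were the two orange ones (crop (515,455) and one off to the right), which I rejected. Moving.

```bash
python3 -m handwheel '[{"hand":50,"travel":[-0.77,0.06,-0.71],"dr":[0,3,0]},{"hand":50,"travel":[-0.74,0.06,-0.75],"dr":[0,3,0]},{"hand":50,"travel":[-0.70,0.06,-0.78],"dr":[0,3,0]},{"hand":50,"travel":[-0.65,0.06,-0.82],"dr":[0,3,0]},{"hand":50,"travel":[-0.61,0.06,-0.85],"dr":[0,3,0]},{"hand":50,"travel":[-0.57,0.06,-0.88],"dr":[0,3,0]},{"hand":50,"travel":[-0.52,0.06,-0.91],"dr":[0,3,0]},{"hand":50,"travel":[-0.47,0.06,-0.94],"dr":[0,3,0]},{"hand":50,"travel":[-0.42,0.06,-0.96],"dr":[0,3,0]},{"hand":50,"travel":[-0.37,0.06,-0.98],"dr":[0,3,0]},{"hand":50,"travel":[-0.32,0.06,-1],"dr":[0,3,0]},{"hand":50,"travel":[-0.27,0.06,-1],"dr":[0,3,0]}]' 20
python3 -m handwheel '[{"hand":50,"travel":[-0.21,0.06,-1],"dr":[0,3,0]},{"hand":50,"travel":[-0.16,0.06,-1],"dr":[0,3,0]},{"hand":50,"travel":[-0.1,0.06,-1],"dr":[0,3,0]},{"hand":50,"travel":[-0.05,0.06,-1],"dr":[0,3,0]},{"hand":50,"travel":[0,0.06,-1],"dr":[0,3,0]},{"hand":50,"travel":[0.06,0.06,-1],"dr":[0,3,0]},{"hand":50,"travel":[0.11,0.06,-1],"dr":[0,3,0]},{"hand":50,"travel":[0.17,0.06,-1],"dr":[0,3,0]},{"hand":50,"travel":[0.22,0.06,-1],"dr":[0,3,0]},{"hand":50,"travel":[0.27,0.06,-1],"dr":[0,3,0]},{"hand":50,"travel":[0.33,0.06,-1],"dr":[0,3,0]},{"hand":50,"travel":[0.38,0.06,-1],"dr":[0,3,0]}]'
python3 -c "
from h import *
plan([458.5,62,60],2.3,4);print(r.observe()['t'])"
```

```text
t: 2.6
position: [318.8, 342.4, 166.0]
ee_rot: [-0.669, -0.23, 0.229, 0.669]
ft_force: [0.6, -0.2, -0.7]
width: 49.9
t: 3.8
position: [454.2, 67.9, 148.0]
ee_rot: [-0.707, -0.012, 0.012, 0.707]
ft_force: [1.2, 0.9, 0.0]
width: 50.0
total turn [-0.02 -0.38  0.03] dpos [  4.3  -5.9 -88. ]
[0.041, 0.88, -0.06] [-0.0, -0.09, 0.01]
[0.041, 0.88, -0.06] [-0.0, -0.09, 0.01]
[0.041, 0.88, -0.06] [-0.0, -0.09, 0.01]
[0.041, 0.88, -0.06] [-0.0, -0.09, 0.01]
3.8
```

```bash
python3 -m handwheel '[{"hand":50,"travel":[0,0.9,-0.2],"dr":[0,0,0]},{"hand":50,"travel":[0,0.9,0],"dr":[0,0,0]},{"hand":50,"travel":[0,0.6,0],"dr":[0,0,0]},{"hand":50,"travel":[0,0,0],"dr":[0,0,0]},{"hand":50,"travel":[0,0,0],"dr":[0,0,0]}]'
python3 -c "
from h import *
plan([458.5,62,20],2.3,1);print(r.observe()['t'])
im=cams.grab_frame('top');overlay('top',im,bevsegs(473,146,.04),(200,190,320,280),6,'pics/a1.png')
im=cams.grab_frame('scene');overlay('scene',im,bevsegs(473,146,.04),(270,150,400,260),6,'pics/a2.png')"
```

```text
t: 4.3
position: [453.9, 63.6, 88.1]
ee_rot: [-0.707, -0.012, 0.012, 0.707]
ft_force: [1.0, 0.5, 0.1]
width: 49.5
total turn [-0.   -0.28  0.  ] dpos [  4.6  -1.6 -68.1]
[0.18, 2.725, -0.072] [-0.0, -0.28, 0.0]
4.3
```

View pics/a2.png

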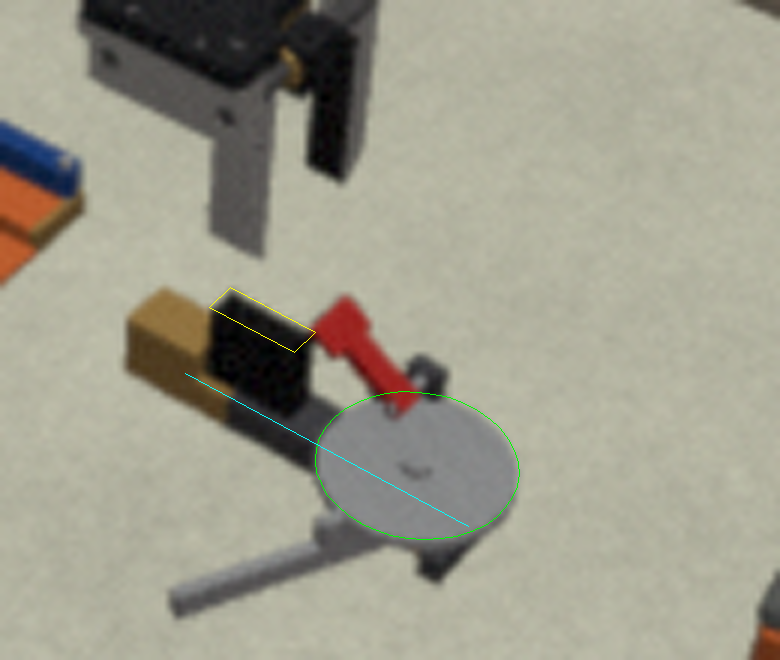

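View pics/a1.png

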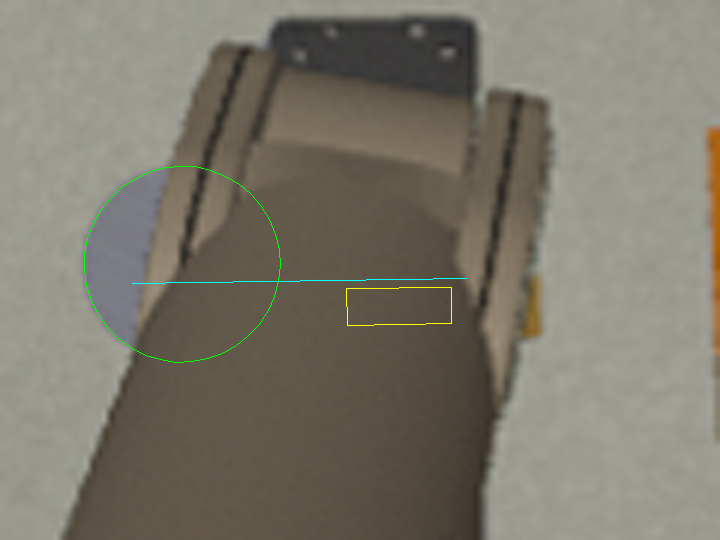

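The scene picture shows the overlay rectangle on the rib at about (262,320) in the crop, and open fingers above it. Descending.

```bash
python3 -m handwheel '[{"hand":50,"travel":[0.18,0.6,-0.07],"dr":[0,-0.28,0]},{"hand":50,"travel":[0,0.7,0],"dr":[0,0,0]},{"hand":50,"travel":[0,0.7,0],"dr":[0,0,0]},{"hand":50,"travel":[0,0.7,0],"dr":[0,0,0]},{"hand":50,"travel":[0,0,0],"dr":[0,0,0]},{"hand":50,"travel":[0,0,0],"dr":[0,0,0]}]'
```

```text
t: 5.0
position: [458.7, 62.1, 21.0]
ee_rot: [-0.707, -0.014, 0.014, 0.707]
ft_force: [-0.3, 0.5, 0.3]
width: 50.3
```

```bash
python3 -m handwheel '[{"hand":30,"travel":[0,0.03,0],"dr":[0,0,0]},{"hand":20,"travel":[0,0,0],"dr":[0,0,0]},{"hand":5,"travel":[0,0,0],"dr":[0,0,0]},{"hand":5,"travel":[0,0,0],"dr":[0,0,0]},{"hand":5,"travel":[0,0,0],"dr":[0,0,0]},{"hand":5,"travel":[0,0,0],"dr":[0,0,0]}]' 25
python3 -c "
from h import *
s=r.observe();print(s)
im=cams.grab_frame('scene');overlay('scene',im,[],(270,150,400,260),6,'pics/a3.png')"
```

```text
t: 5.6
position: [458.0, 62.1, 19.7]
ee_rot: [-0.707, -0.014, 0.014, 0.707]
ft_force: [-1.1, 0.5, 2.6]
width: 13.9
{'t': 5.6, 'q': array([-0.34255935,  0.66862776,  0.21645463,  2.16866475, -0.40848776,
        0.34237446,  0.25570006]), 'qd': array([ 0.00224712,  0.00030821, -0.00077633, -0.00025974, -0.00084313,
       -0.00048477,  0.00079715]), 'effort': array([ 1.03688082e-01, -4.34261692e+01,  3.14291060e+00, -7.10006833e+00,
       -1.37509871e-02, -2.50594793e-01,  6.27950663e-03]), 'position': array([458.01161026,  62.11177256,  19.7268964 ]), 'ee_rot': array([-0.70690551, -0.01407602,  0.01435224,  0.70702226]), 'ft_force': array([-1.14999204,  0.54238025,  2.62859464]), 'wrist_torque': array([-0.00413718,  0.23079302, -0.01691059]), 'width': 13.870178698097309}
```

View pics/a3.png

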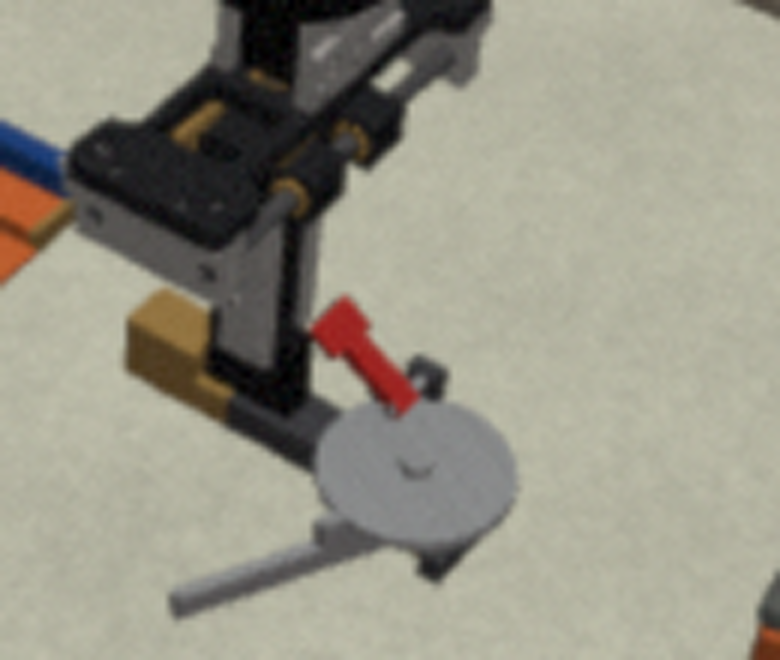

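```bash
cat >> h.py <<'E'
def st():
    s=r.observe();M=R.from_quat(s['ee_rot']).as_matrix();a=np.degrees(np.arctan2(M[1,0],M[0,0]))
    print('t',s['t'],'pos',s['position'].round(2),'yaw',round(a,2),'F',s['ft_force'].round(2),'tau',s['wrist_torque'].round(2),'w',round(s['width'],1),'ytilt',M[:2,1].round(4));return s,a
LY=(645,102.4,.119);LB=(677.1,-165.3,.119)
def ingauge(lane):
    s,a=st();x,y,th=lane;c,q=np.cos(th),np.sin(th);dx,dy=s['position'][:2]-[x,y]
    l=np.array([c*dx+q*dy,-q*dx+c*dy]);g=R.from_euler('z',np.radians(a)-th).as_matrix()[:2,:2]
    print('gauge origin in lane',(l-g@[-18,-84]).round(2),'dyaw',round(np.radians(a)-th,4));Fl=s['ft_force'];print('F lane',(c*Fl[0]+q*Fl[1]).round(2),(-q*Fl[0]+c*Fl[1]).round(2))
E
python3 - <<'E'
from h import *
ingauge(LY)
plan([618.5,105.3,26],6.82,8)
E
```

```text
t 5.65 pos [458.04  62.12  19.72] yaw 2.3 F [-1.03 -0.24  3.58] tau [-0.01  0.27  0.01] w 13.7 ytilt [-0.0004  0.0002]
gauge origin in lane [-165.86   64.53] dyaw -0.0788
F lane -1.05 -0.12
total turn [-0.01 -4.52 -0.02] dpos [160.5  43.2   6.3]
[0.81, -0.032, 0.183] [-0.0, -0.56, -0.0]
[0.812, -0.032, 0.175] [-0.0, -0.56, -0.0]
[0.814, -0.032, 0.167] [-0.0, -0.56, -0.0]
[0.815, -0.032, 0.159] [-0.0, -0.56, -0.0]
[0.817, -0.032, 0.151] [-0.0, -0.56, -0.0]
[0.818, -0.031, 0.143] [-0.0, -0.56, -0.0]
[0.82, -0.031, 0.135] [-0.0, -0.56, -0.0]
[0.821, -0.031, 0.127] [-0.0, -0.56, -0.0]
```

```bash
python3 -m handwheel '[{"hand":5,"travel":[0,-0.25,0],"dr":[0,0,0]},{"hand":5,"travel":[0.4,0,0.08],"dr":[0,-0.4,0]},{"hand":5,"travel":[0.7,0,0.16],"dr":[0,-0.5,0]},{"hand":5,"travel":[0.8,0,0.17],"dr":[0,-0.5,0]},{"hand":5,"travel":[0.8,0,0.17],"dr":[0,-0.5,0]},{"hand":5,"travel":[0.8,0,0.16],"dr":[0,-0.5,0]},{"hand":5,"travel":[0.8,0,0.15],"dr":[0,-0.5,0]},{"hand":5,"travel":[0.8,0,0.15],"dr":[0,-0.5,0]},{"hand":5,"travel":[0.7,0,0.12],"dr":[0,-0.5,0]},{"hand":5,"travel":[0.5,0,0.08],"dr":[0,-0.4,0]},{"hand":5,"travel":[0,0,0],"dr":[0,-0.22,0]},{"hand":5,"travel":[0,0,0],"dr":[0,0,0]}]'
python3 - <<'E'
from h import *
ingauge(LY)
im=cams.grab_frame('top');sc=cams.grab_frame('scene')
overlay('top',im,lanesegs(*LY),(190,110,320,210),6,'pics/b1.png')
overlay('scene',sc,lanesegs(*LY),(200,180,340,300),5.5,'pics/b2.png')
E
```

```text
t: 6.85
position: [612.3, 104.5, 25.3]
ee_rot: [0.706, 0.042, -0.043, -0.706]
ft_force: [-0.4, -0.6, -3.6]
width: 13.7
t 6.85 pos [612.26 104.49  25.25] yaw 6.85 F [-0.45 -0.62 -3.61] tau [-0.13  0.08 -0.  ] w 13.7 ytilt [-0.0017 -0.0005]
gauge origin in lane [-14.3   89.97] dyaw 0.0005
F lane -0.52 -0.56
```

View pics/b1.png

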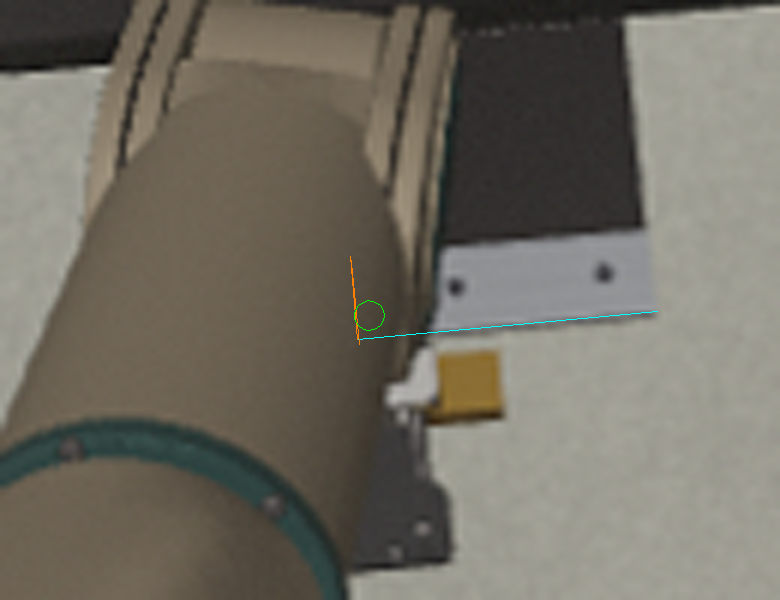

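View pics/b2.png

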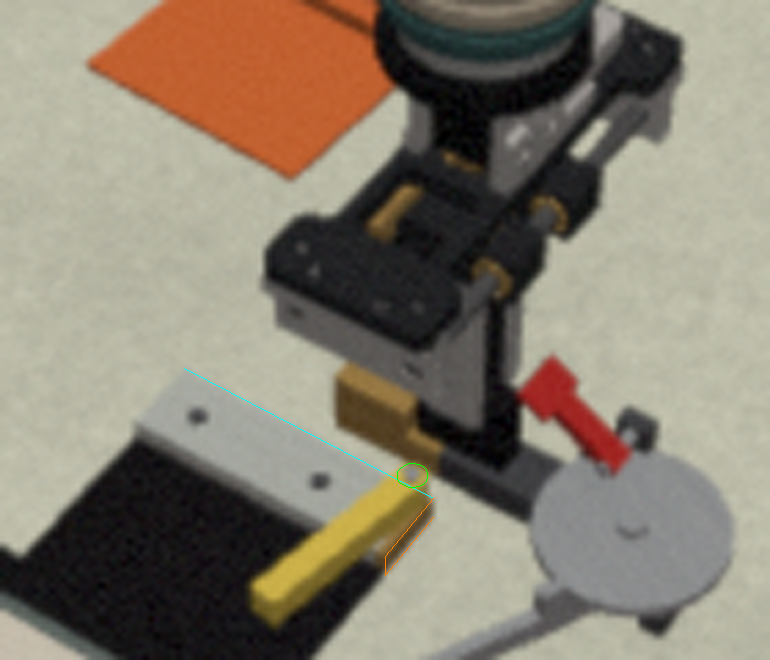

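The scene crop shows the gauge beside the rail, with the blade clear of the yellow wing (tip about (265,600)) and the stock parallel to the rail. Lowering to 3 mm and approaching the rail.

```bash
python3 -m handwheel '[{"hand":5,"travel":[0.2,0.06,0],"dr":[0,0,0]},{"hand":5,"travel":[0.2,0.05,0],"dr":[0,0,0]},{"hand":5,"travel":[0,0,0],"dr":[0,0,0]},{"hand":5,"travel":[0,0,0],"dr":[0,0,0]},{"hand":5,"travel":[0,0,0],"dr":[0,0,0]}]'
python3 -c "
from h import *
ingauge(LY)"
```

```text
t: 7.45
position: [622.7, 105.7, 23.1]
ee_rot: [-0.706, -0.042, 0.042, 0.706]
ft_force: [-0.1, -0.1, -4.4]
width: 13.7
t 7.45 pos [622.74 105.75  23.06] yaw 6.82 F [-0.11 -0.12 -4.44] tau [-0.09  0.03 -0.03] w 13.7 ytilt [-0.0004 -0.    ]
gauge origin in lane [-3.71 89.97] dyaw 0.0001
F lane -0.12 -0.11
```

```bash
for i in 1 2 3 4; do python3 -m handwheel '[{"hand":5,"travel":[0.03,0,0],"dr":[0,0,0]},{"hand":5,"travel":[0,0,0],"dr":[0,0,0]}]' >/dev/null; python3 -c "
from h import *
ingauge(LY)"; done
```

```text
t 7.65 pos [623.79 105.92  23.15] yaw 6.83 F [-0.53 -0.52 -3.61] tau [-0.14  0.07  0.01] w 13.6 ytilt [0.0001 0.    ]
gauge origin in lane [-2.65 90.02] dyaw 0.0001
F lane -0.58 -0.45
t 7.85 pos [624.6  106.01  23.12] yaw 6.83 F [-0.27  0.32 -3.94] tau [-0.15  0.1   0.02] w 13.5 ytilt [ 0.0001 -0.    ]
gauge origin in lane [-1.84 90.01] dyaw 0.0002
F lane -0.23 0.35
t 8.05 pos [625.15 106.07  23.06] yaw 6.82 F [-0.12  0.49 -3.68] tau [-0.13  0.11 -0.05] w 13.8 ytilt [-0.0003  0.    ]
gauge origin in lane [-1.28 90.01] dyaw 0.0001
F lane -0.06 0.5
t 8.25 pos [625.28 106.12  22.95] yaw 6.83 F [-1.66  0.09 -3.48] tau [-0.22  0.51 -0.03] w 13.6 ytilt [-0.0014 -0.0001]
gauge origin in lane [-1.15 90.04] dyaw 0.0001
F lane -1.64 0.29
```

```bash
python3 -m handwheel '[{"hand":5,"travel":[0.01,0,-0.2],"dr":[0,0,0]},{"hand":5,"travel":[0,0,-0.3],"dr":[0,0,0]},{"hand":5,"travel":[0,0,-0.3],"dr":[0,0,0]},{"hand":5,"travel":[0,0,-0.3],"dr":[0,0,0]},{"hand":5,"travel":[0,0,-0.3],"dr":[0,0,0]},{"hand":5,"travel":[0,0,0],"dr":[0,0,0]}]' >/dev/null; python3 -c "
from h import *
ingauge(LY)"; python3 -m handwheel '[{"hand":5,"travel":[0,0,-0.25],"dr":[0,0,0]},{"hand":5,"travel":[0,0,-0.25],"dr":[0,0,0]},{"hand":5,"travel":[0,0,-0.25],"dr":[0,0,0]},{"hand":5,"travel":[0,0,0],"dr":[0,0,0]}]' >/dev/null; python3 -c "
from h import *
ingauge(LY)
sc=cams.grab_frame('scene')
overlay('scene',sc,lanesegs(*LY),(200,180,340,300),5.5,'pics/b3.png')
"
```

```text
t 8.85 pos [629.9   68.68  23.01] yaw 6.7 F [-4.09 -2.56 -2.52] tau [-0.61  1.06  0.03] w 13.7 ytilt [-0.0011 -0.0017]
gauge origin in lane [-0.82 52.27] dyaw -0.0021
F lane -4.36 -2.06
t 9.25 pos [632.1   51.08  22.97] yaw 6.76 F [-5.26 -1.37 -3.78] tau [-0.38  1.5  -0.  ] w 13.8 ytilt [-0.0011 -0.0011]
gauge origin in lane [-0.82 34.56] dyaw -0.001
F lane -5.39 -0.74
```

View pics/b3.png

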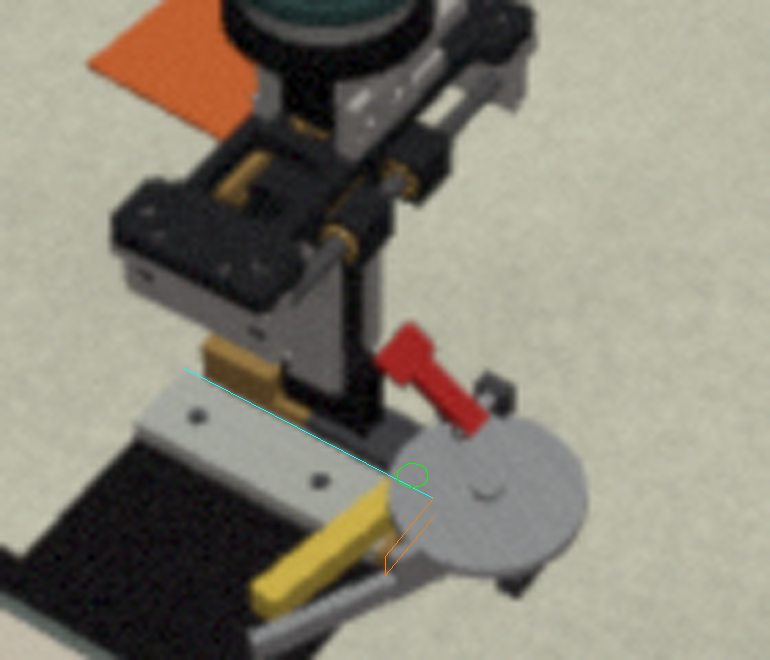

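```bash
python3 -m handwheel '[{"hand":5,"travel":[-0.03,0,-0.2],"dr":[0,0,0]},{"hand":5,"travel":[0,0,-0.2],"dr":[0,0,0]},{"hand":5,"travel":[0,0,-0.2],"dr":[0,0,0]},{"hand":5,"travel":[0,0,-0.2],"dr":[0,0,0]},{"hand":5,"travel":[0,0,0],"dr":[0,0,0]}]' >/dev/null; python3 -c "
from h import *
ingauge(LY)"
```

```text
t 9.8 pos [634.39  31.18  23.17] yaw 6.75 F [-4.66 -1.27 -3.71] tau [-0.24  1.31  0.05] w 13.8 ytilt [ 0.0002 -0.0012]
gauge origin in lane [-0.89 14.52] dyaw -0.0012
F lane -4.78 -0.71
```

```bash
python3 -m handwheel '[{"hand":5,"travel":[-0.02,0,-0.12],"dr":[0,0,0]},{"hand":5,"travel":[0,0,-0.08],"dr":[0,0,0]},{"hand":5,"travel":[0,0,0],"dr":[0,0,0]}]' >/dev/null; for i in 1 2 3 4; do python3 -c "
from h import *
ingauge(LY)"; python3 -m handwheel '[{"hand":5,"travel":[0,0,-0.04],"dr":[0,0,0]},{"hand":5,"travel":[0,0,0],"dr":[0,0,0]}]' >/dev/null; done;python3 -c "
from h import *
ingauge(LY)"
```

```text
t 10.1 pos [634.8   27.36  23.25] yaw 6.81 F [-1.94 -0.07 -3.55] tau [ 0.02  1.01 -0.03] w 13.7 ytilt [ 0.0009 -0.0004]
gauge origin in lane [-1.02 10.7 ] dyaw -0.0001
F lane -1.94 0.16
t 10.3 pos [634.79  26.87  23.2 ] yaw 6.83 F [-2.79  0.97 -4.54] tau [ 0.16  0.94 -0.03] w 13.5 ytilt [ 0.0006 -0.    ]
gauge origin in lane [-1.12 10.22] dyaw 0.0001
F lane -2.66 1.3
t 10.5 pos [634.94  25.81  23.22] yaw 6.83 F [-3.26  1.06 -3.8 ] tau [ 0.19  0.9  -0.03] w 13.6 ytilt [ 0.0007 -0.0001]
gauge origin in lane [-1.09  9.15] dyaw 0.0001
F lane -3.11 1.44
t 10.7 pos [635.06  24.63  23.2 ] yaw 6.82 F [-2.74  0.44 -3.45] tau [ 0.1   0.84 -0.01] w 13.7 ytilt [ 0.0007 -0.0002]
gauge origin in lane [-1.1   7.96] dyaw -0.0
F lane -2.67 0.77
t 10.9 pos [635.13  23.55  23.19] yaw 6.81 F [-2.38  0.64 -3.94] tau [ 0.04  0.69 -0.03] w 13.8 ytilt [ 0.0006 -0.0003]
gauge origin in lane [-1.15  6.87] dyaw -0.0001
F lane -2.29 0.92
```

```bash
for i in 1 2 3 4 5; do python3 -m handwheel '[{"hand":5,"travel":[0,0,-0.03],"dr":[0,0,0]},{"hand":5,"travel":[0,0,0],"dr":[0,0,0]}]' >/dev/null; python3 -c "
from h import *
ingauge(LY)"; done
```

```text
t 11.1 pos [635.22  22.9   23.2 ] yaw 6.82 F [-1.89  1.   -4.49] tau [0.07 0.67 0.04] w 13.5 ytilt [ 0.0006 -0.0002]
gauge origin in lane [-1.15  6.22] dyaw 0.0
F lane -1.76 1.22
t 11.3 pos [635.29  22.18  23.21] yaw 6.82 F [-2.44  1.36 -3.74] tau [0.06 0.57 0.01] w 13.7 ytilt [ 0.0006 -0.0002]
gauge origin in lane [-1.17  5.5 ] dyaw 0.0
F lane -2.26 1.64
t 11.5 pos [635.35  21.41  23.17] yaw 6.82 F [-2.29  1.22 -4.96] tau [0.04 0.54 0.  ] w 13.6 ytilt [ 0.0005 -0.0002]
gauge origin in lane [-1.2   4.73] dyaw -0.0
F lane -2.12 1.49
t 11.7 pos [635.41  20.69  23.17] yaw 6.82 F [-1.53 -0.15 -4.39] tau [0.04 0.44 0.02] w 13.6 ytilt [ 0.0004 -0.0002]
gauge origin in lane [-1.22  4.  ] dyaw -0.0
F lane -1.53 0.04
t 11.9 pos [635.49  19.97  23.17] yaw 6.82 F [-0.71  1.26 -4.74] tau [0.02 0.41 0.01] w 13.8 ytilt [ 0.0004 -0.0002]
gauge origin in lane [-1.23  3.28] dyaw 0.0
F lane -0.56 1.33
```

```bash
for i in 1 2 3 4; do python3 -m handwheel '[{"hand":5,"travel":[0.01,0,-0.03],"dr":[0,0,0]},{"hand":5,"travel":[0,0,0],"dr":[0,0,0]}]' >/dev/null; python3 -c "
from h import *
ingauge(LY)"; done
```

```text
t 12.1 pos [635.58  19.31  23.1 ] yaw 6.82 F [-2.33  0.62 -4.09] tau [-0.01  0.49  0.02] w 13.6 ytilt [-0.0001 -0.    ]
gauge origin in lane [-1.21  2.62] dyaw -0.0
F lane -2.24 0.89
t 12.3 pos [635.71  18.7   23.05] yaw 6.82 F [-1.33  0.71 -4.14] tau [ 0.06  0.6  -0.03] w 13.4 ytilt [-0.0005  0.    ]
gauge origin in lane [-1.17  1.99] dyaw 0.0001
F lane -1.24 0.86
t 12.5 pos [635.83  18.07  22.98] yaw 6.83 F [-3.45  1.14 -3.13] tau [0.08 0.76 0.04] w 14.0 ytilt [-0.0009  0.0002]
gauge origin in lane [-1.13  1.36] dyaw 0.0002
F lane -3.29 1.54
t 12.7 pos [635.98  17.4   22.91] yaw 6.82 F [-4.6   1.96 -3.73] tau [0.23 1.03 0.01] w 13.6 ytilt [-0.0013  0.0002]
gauge origin in lane [-1.05  0.67] dyaw 0.0001
F lane -4.34 2.5
```

```bash
for i in 1 2 3; do python3 -m handwheel '[{"hand":5,"travel":[0,0,-0.03],"dr":[0,0,0]},{"hand":5,"travel":[0,0,0],"dr":[0,0,0]}]' >/dev/null; python3 -c "
from h import *
ingauge(LY)"; done
python3 -c "
from h import *
sc=cams.grab_frame('scene')
overlay('scene',sc,lanesegs(*LY),(200,180,340,300),5.5,'pics/b4.png')
im=cams.grab_frame('top');overlay('top',im,lanesegs(*LY),(190,110,320,210),6,'pics/b5.png')
"
```

```text
t 12.9 pos [636.08  16.68  22.9 ] yaw 6.82 F [-4.11  1.13 -4.22] tau [ 0.25  1.2  -0.03] w 13.9 ytilt [-0.0012  0.0003]
gauge origin in lane [-1.04 -0.06] dyaw 0.0001
F lane -3.94 1.61
t 13.1 pos [636.1   16.62  22.88] yaw 6.84 F [-3.24  3.12 -3.4 ] tau [0.6  1.23 0.01] w 13.5 ytilt [-0.0014  0.001 ]
gauge origin in lane [-1.06 -0.11] dyaw 0.0004
F lane -2.84 3.48
t 13.3 pos [636.07  16.62  22.84] yaw 6.86 F [-4.92  3.47 -3.67] tau [ 0.75  1.26 -0.02] w 13.9 ytilt [-0.0017  0.0018]
gauge origin in lane [-1.11 -0.1 ] dyaw 0.0008
F lane -4.47 4.03
```

View pics/b4.png

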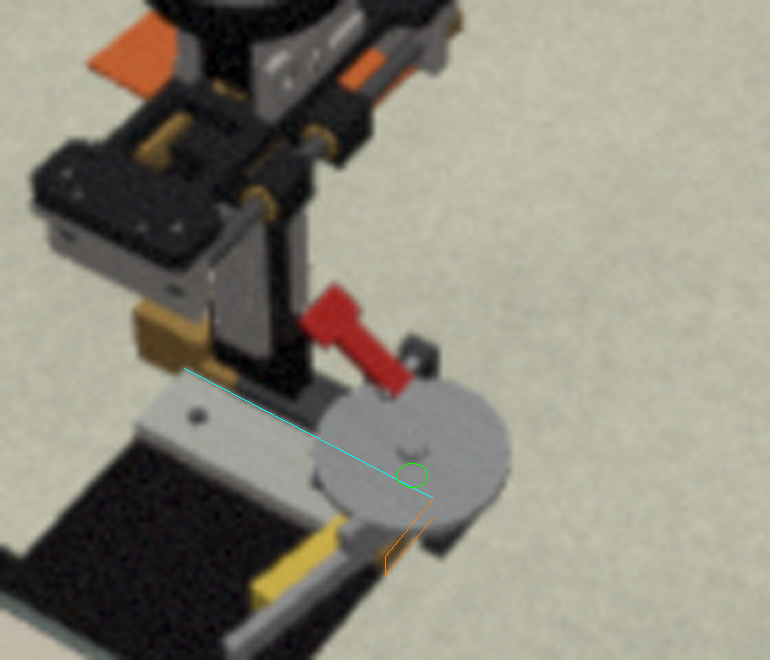

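View pics/b5.png

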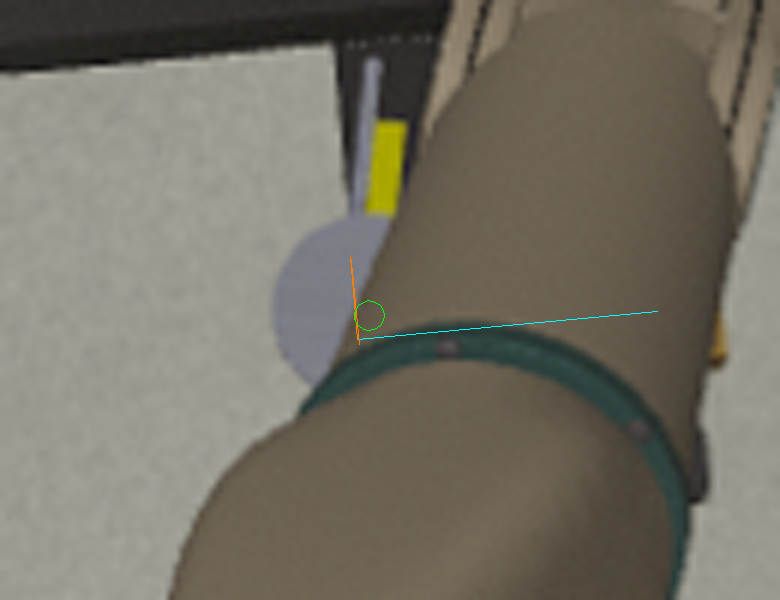

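Blade lies along the yellow wing (blade (362,150), wing (388,165) in the top crop) and y has stopped at -0.1. Pressing to about 5 N and holding.

```bash
python3 -m handwheel '[{"hand":5,"travel":[0,0,-0.04],"dr":[0,0,0]},{"hand":5,"travel":[0,0,-0.02],"dr":[0,0,0]},{"hand":5,"travel":[0,0,0],"dr":[0,0,0]}]'; python3 -c "
from h import *
ingauge(LY)"; python3 -m handwheel '[{"hand":5,"travel":[0,0,0],"dr":[0,0,0]},{"hand":5,"travel":[0,0,0],"dr":[0,0,0]},{"hand":5,"travel":[0,0,0],"dr":[0,0,0]}]'; python3 -c "
from h import *
ingauge(LY)"
```

```text
t: 13.7
position: [636.1, 16.6, 22.8]
ee_rot: [-0.705, -0.042, 0.043, 0.707]
ft_force: [-3.6, 4.9, -4.6]
width: 13.5
t 13.7 pos [636.13  16.55  22.79] yaw 6.9 F [-3.6   4.86 -4.64] tau [1.27 1.3  0.05] w 13.5 ytilt [-0.002   0.0034]
gauge origin in lane [-1.12 -0.16] dyaw 0.0014
F lane -3.0 5.25
t: 14.0
position: [636.1, 16.5, 22.8]
ee_rot: [-0.705, -0.042, 0.043, 0.707]
ft_force: [-3.8, 5.9, -3.0]
width: 13.7
t 14.0 pos [636.13  16.54  22.8 ] yaw 6.9 F [-3.82  5.93 -3.03] tau [1.25 1.3  0.  ] w 13.7 ytilt [-0.002   0.0034]
gauge origin in lane [-1.13 -0.17] dyaw 0.0015
F lane -3.09 6.35
```

```bash
python3 -m handwheel '[{"hand":5,"travel":[0,0.06,0],"dr":[0,0,0]},{"hand":5,"travel":[0,0.06,0],"dr":[0,0,0]},{"hand":5,"travel":[0,0,0],"dr":[0,0,0]},{"hand":5,"travel":[0,0,0],"dr":[0,0,0]}]'; python3 -c "
from h import *
ingauge(LY)"
```

```text
t: 14.4
position: [636.2, 16.2, 20.6]
ee_rot: [-0.705, -0.042, 0.043, 0.707]
ft_force: [-5.6, 5.0, 0.9]
width: 13.6
t 14.4 pos [636.24  16.17  20.58] yaw 6.89 F [-5.59  5.02  0.86] tau [1.21 1.65 0.01] w 13.6 ytilt [-0.0017  0.0032]
gauge origin in lane [-1.04 -0.56] dyaw 0.0012
F lane -4.95 5.65
```

```bash
python3 -m handwheel '[{"hand":5,"travel":[-0.03,0.0,0.03],"dr":[0,0,0]},{"hand":5,"travel":[0,0,0.02],"dr":[0,0,0]},{"hand":5,"travel":[0,0,0],"dr":[0,0,0]}]' 10; python3 -c "
from h import *
ingauge(LY)"; python3 -m handwheel '[{"hand":18,"travel":[0,0,0],"dr":[0,0,0]},{"hand":36,"travel":[0,0,0],"dr":[0,0,0]},{"hand":36,"travel":[0,0,0],"dr":[0,0,0]},{"hand":36,"travel":[0,-0.5,0],"dr":[0,0,0]},{"hand":36,"travel":[0,-0.9,0],"dr":[0,0,0]},{"hand":36,"travel":[0,-0.9,0],"dr":[0,0,0]},{"hand":36,"travel":[0,-0.9,0],"dr":[0,0,0]},{"hand":36,"travel":[0,-0.5,0],"dr":[0,0,0]}]';python3 -c "
from h import *
ingauge(LY)
sc=cams.grab_frame('scene')
S=lanesegs(*LY)+bevsegs(LY[0]+1.1,LY[1],.119,1.45)
overlay('scene',sc,S,(200,180,340,300),5.5,'pics/c4.png')
im=cams.grab_frame('top');overlay('top',im,S,(190,110,320,210),6,'pics/c5.png')
"
```

```text
t: 14.7
position: [636.4, 16.1, 20.6]
ee_rot: [-0.705, -0.043, 0.042, 0.706]
ft_force: [-3.1, 2.6, -0.0]
width: 13.5
t 14.7 pos [636.4   16.09  20.61] yaw 6.86 F [-3.08  2.59 -0.02] tau [ 0.74  1.18 -0.04] w 13.5 ytilt [0.0004 0.0016]
gauge origin in lane [-0.85 -0.66] dyaw 0.0008
F lane -2.75 2.94
t: 15.5
position: [638.2, 14.2, 115.8]
ee_rot: [0.706, 0.044, -0.04, -0.706]
ft_force: [0.1, 0.5, -0.4]
width: 36.3
t 15.5 pos [638.19  14.17 115.77] yaw 6.8 F [ 0.14  0.46 -0.4 ] tau [-0.07  0.07  0.02] w 36.3 ytilt [ 0.005  -0.0003]
gauge origin in lane [ 0.79 -2.8 ] dyaw -0.0003
F lane 0.2 0.44
```

View pics/c4.png

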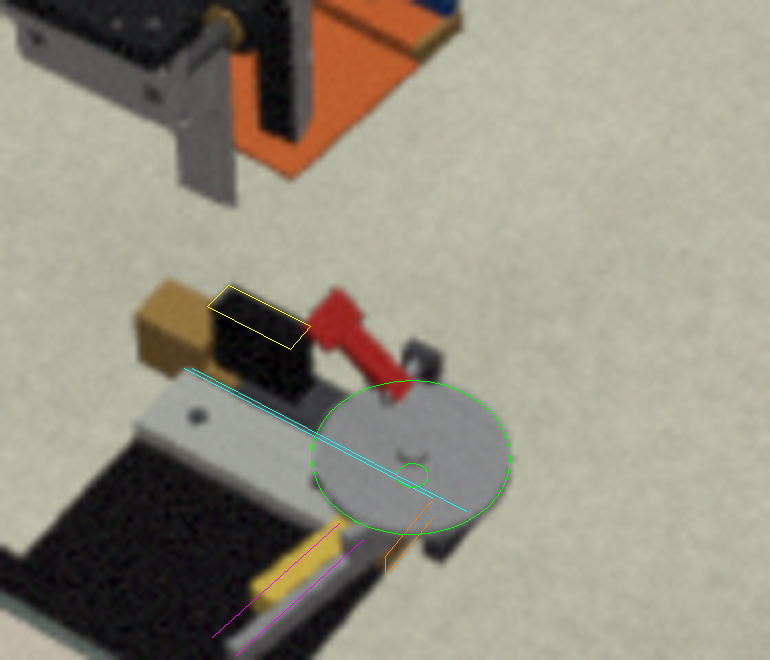

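View pics/c5.png

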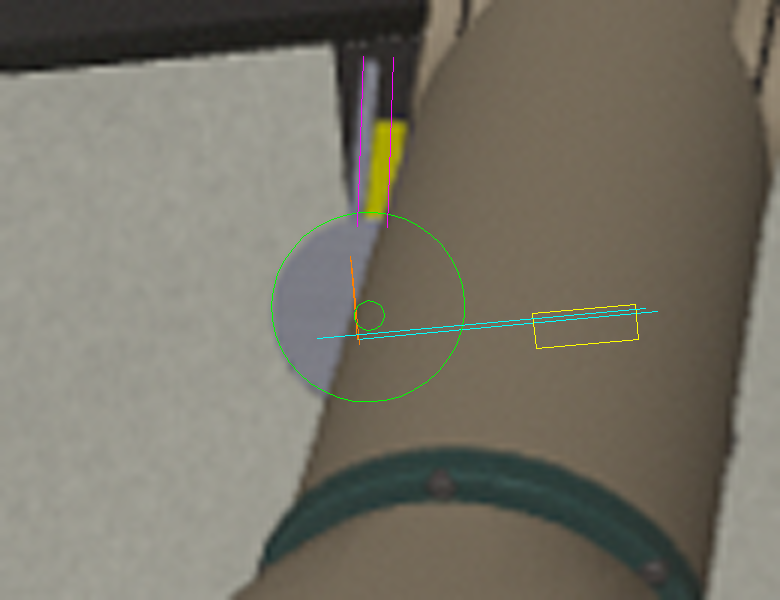

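Gauge stayed home. In the crops the stock lies along the rail, the blade on the wing, and the lever pad is at about (335,315) in the scene crop. Moving over the lever pad with shut fingers.

```bash
python3 -m handwheel '[{"hand":0,"travel":[-0.03,0,0.65],"dr":[0,0,0]},{"hand":0,"travel":[-0.04,0,0.64],"dr":[0,0,0]},{"hand":0,"travel":[0,0.6,0],"dr":[0,0,0]},{"hand":0,"travel":[0,0.6,0],"dr":[0,0,0]},{"hand":0,"travel":[0,0,0],"dr":[0,0,0]},{"hand":0,"travel":[0,0,0],"dr":[0,0,0]}]' 20;python3 -c "
from h import *
ingauge(LY)
plan([632.8,46,85],6.82,1)
sc=cams.grab_frame('scene')
overlay('scene',sc,[],(200,180,340,300),5.5,'pics/d4.png')
"
```

```text
t: 16.2
position: [629.8, 45.6, 81.3]
ee_rot: [0.706, 0.041, -0.043, -0.706]
ft_force: [0.2, -0.0, 0.3]
width: 0.5
t 16.2 pos [629.81  45.6   81.28] yaw 6.77 F [ 0.18 -0.    0.28] tau [-0.14  0.07  0.07] w 0.5 ytilt [-0.0023 -0.001 ]
gauge origin in lane [-3.75 29.39] dyaw -0.0009
F lane 0.18 -0.03
total turn [ 0.04 -0.05 -0.14] dpos [3.  0.4 3.7]
[0.12, -0.149, 0.002] [0.04, -0.05, -0.14]
```

View pics/d4.png

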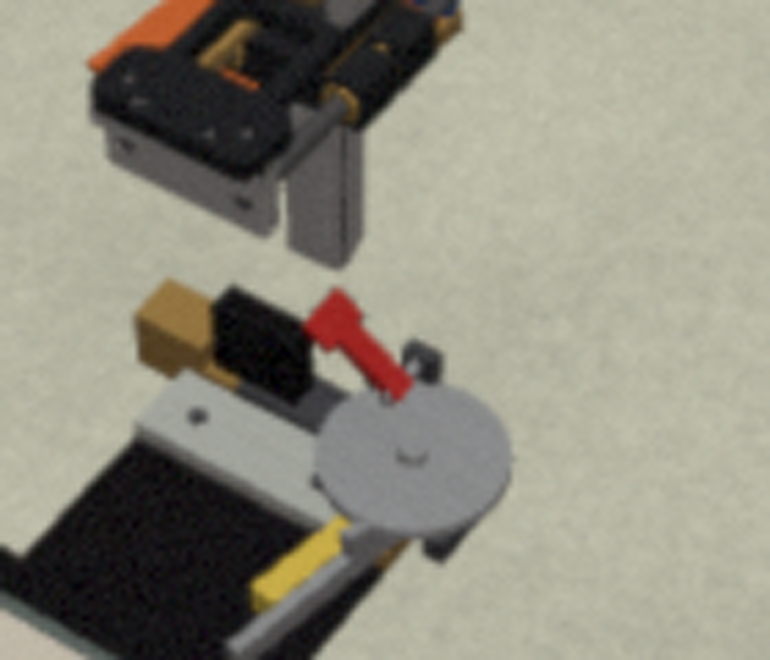

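```bash
python3 -m handwheel '[{"hand":0,"travel":[0.12,0,0],"dr":[0,0,0]},{"hand":0,"travel":[0,0.15,0],"dr":[0,0,0]},{"hand":0,"travel":[0,0.15,0],"dr":[0,0,0]},{"hand":0,"travel":[0,0.15,0],"dr":[0,0,0]},{"hand":0,"travel":[0,0,0],"dr":[0,0,0]}]' >/dev/null;python3 -c "
from h import *
st()"; for i in 1 2 3; do python3 -m handwheel '[{"hand":0,"travel":[0,0.1,0],"dr":[0,0,0]},{"hand":0,"travel":[0,0.1,0],"dr":[0,0,0]}]'>/dev/null; python3 -c "
from h import *
st()"; done
```

```text
t 16.75 pos [632.98  46.91  70.66] yaw 6.82 F [-0.53  0.14 -0.73] tau [-0.08  0.06  0.01] w 0.4 ytilt [-0.0013 -0.    ]
t 16.95 pos [633.67  46.91  66.29] yaw 6.82 F [-0.26 -0.07 -0.32] tau [-0.05  0.02  0.01] w 0.5 ytilt [0.0002 0.    ]
t 17.15 pos [633.56  46.9   61.17] yaw 6.82 F [ 0.07 -0.13  0.22] tau [-0.07  0.03  0.05] w 0.2 ytilt [-0.  0.]
t 17.35 pos [633.54  46.93  56.12] yaw 6.83 F [-1.45 -0.56  0.14] tau [-0.1   0.07 -0.03] w 0.4 ytilt [-0.0001  0.    ]
```

```bash
python3 -c "
from h import *
sc=cams.grab_frame('scene')
overlay('scene',sc,[],(240,200,320,270),9,'pics/d5.png')
im=cams.grab_frame('top');overlay('top',im,[],(190,110,320,210),6,'pics/d6.png')
"
```

```text
(no output)
```

View pics/d5.png

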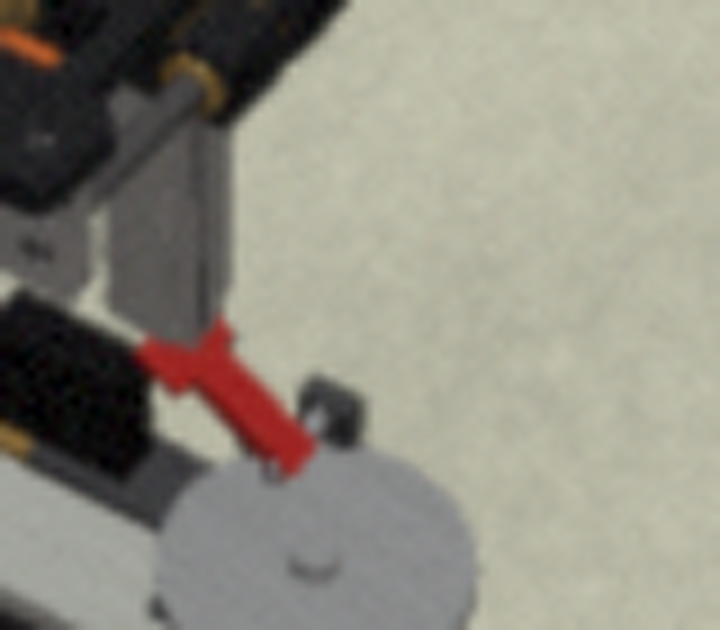

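```bash
python3 -c "
from h import *
# gauge est pose: home, x=-1.1? use lane est
G=(645-1.1*.993,102.4-1.1*.119,.119)
for th,n in((.593,'raised'),(0.3,'mid'),(.04,'down')):
    c,s=np.cos(th),np.sin(th)
    P=Tpose(*G,[[-18,-20-36*c,49+36*s+4]]);print(n,P.round(1),proj('scene',P).round(1),proj('top',P).round(1))
s,a=st()
print(proj('scene',[s['position']]).round(1))
"
```

```text
raised [[632.   50.6  73.1]] [[260.  236.5]] [[272.6 164.5]]
mid [[632.5  46.1  63.6]] [[258.3 238.6]] [[274.5 165.1]]
down [[632.7  44.6  54.4]] [[257.8 241.1]] [[275.2 165.8]]
t 17.45 pos [633.32  46.89  55.95] yaw 6.82 F [-0.67  0.86 -0.1 ] tau [-0.1   0.03 -0.01] w 0.4 ytilt [-0.0006 -0.    ]
[[258.4 241.4]]
```

View pics/d6.png

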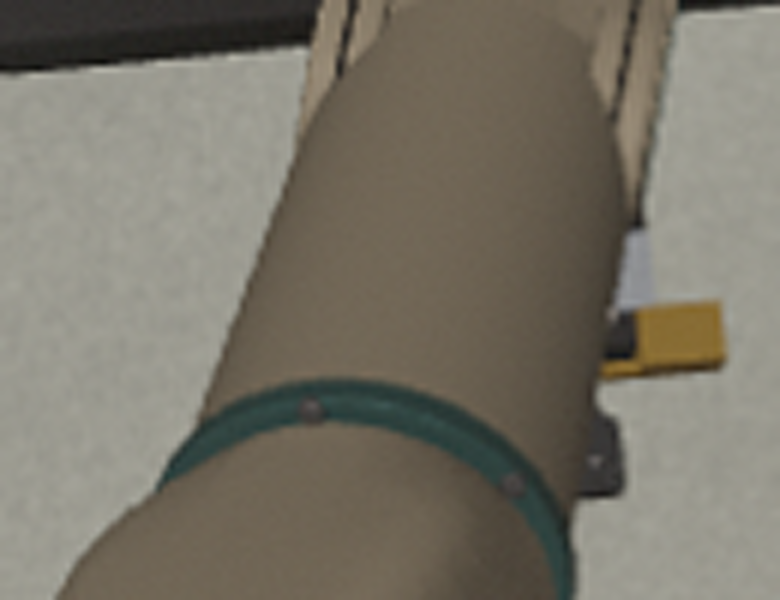

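```bash
python3 -c "
from h import *
for p in([629.8,45.6,81.3],[633.3,46.9,56]): print(proj('scene',[p,[p[0]+12,p[1]+9,p[2]],[p[0]+12,p[1]-7,p[2]]]).round(1).tolist())
sc=cams.grab_frame('scene')
print([ (round(d['conf'],2),round(d['location'][1]*560,1),round(d['location'][0]*420,1)) for d in cams.search_frame('scene','lever_pad')])
G=(645-1.1*.993,102.4-1.1*.119,.119)
S=[]
for th,col in((.593,(0,255,0)),(.04,(255,255,0))):
    c,s=np.cos(th),np.sin(th)
    q=[[-18+a,-20-l*c-4*s,49+l*s+4*c] for a,l in((-12,28),(12,28),(12,44),(-12,44),(-12,28))]
    S.append((Tpose(*G,q),col))
p=np.array([633.3,46.9,56]);S.append((p+np.array([[-12,-8,0],[12,-8,0],[12,8,0],[-12,8,0],[-12,-8,0]]),(255,0,255)))
overlay('scene',sc,S,(240,200,320,270),9,'pics/d7.png')
"
```

```text
[[258.9, 232.1], [258.3, 237.4], [252.6, 233.7]]
[[258.4, 241.3], [257.8, 246.6], [252.2, 242.9]]
[(0.46, 268.0, 240.1), (0.19, 147.8, 224.8)]
```

View pics/d7.png

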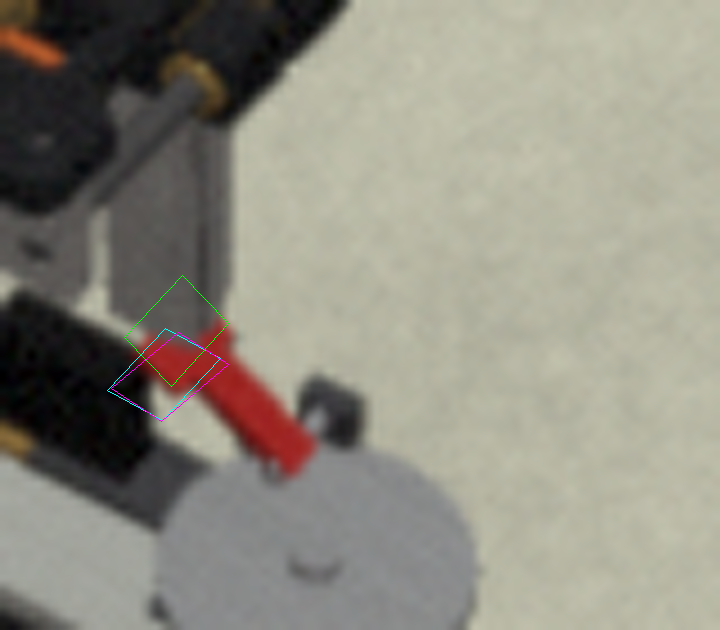

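```bash
python3 -c "
from h import *
for z in(20,28,35): print(z,proj('scene',[[458+7,70,z],[458+7,54,z],[458+19,70,z],[458+19,54,z],[458-7,70,z]]).round(1).tolist())
for z in(88,96,103): print(z,proj('scene',[[454+25,71.5,z],[454+25,55.5,z],[454+37,71.5,z],[454+37,55.5,z],[454-25,71.5,z]]).round(1).tolist())
"; python3 -m handwheel '[{"hand":0,"travel":[0,0.04,0],"dr":[0,0,0]},{"hand":0,"travel":[0,0.04,0],"dr":[0,0,0]}]';  python3 -c "
from h import *
st()"
```

```text
20 [[313.7, 215.8], [308.3, 212.6], [310.5, 218.5], [305.1, 215.4], [317.3, 212.6]]
28 [[313.9, 213.4], [308.4, 210.2], [310.7, 216.1], [305.3, 213.0], [317.5, 210.2]]
35 [[314.0, 211.2], [308.6, 208.1], [310.9, 214.0], [305.4, 210.8], [317.7, 208.0]]
88 [[312.2, 198.1], [306.6, 194.9], [308.9, 200.9], [303.3, 197.7], [325.5, 186.7]]
96 [[312.4, 195.5], [306.7, 192.3], [309.1, 198.3], [303.4, 195.1], [325.8, 184.1]]
103 [[312.6, 193.2], [306.9, 190.0], [309.3, 196.0], [303.6, 192.8], [326.0, 181.8]]
t: 17.75
position: [634.0, 46.9, 54.9]
ee_rot: [-0.706, -0.042, 0.042, 0.706]
ft_force: [-1.9, -0.6, 5.8]
width: 0.3
t 17.75 pos [633.97  46.88  54.94] yaw 6.83 F [-1.93 -0.62  5.77] tau [-0.2   0.37  0.03] w 0.3 ytilt [0.0008 0.0001]
```

Contact starts at a TCP reading of about 55.5. In the picture the fingertips also sit about 15 mm higher than the reading, so I'll go on by force in small steps.

```bash
for i in 1 2 3; do python3 -m handwheel '[{"hand":0,"travel":[0,0.05,0],"dr":[0,0,0]},{"hand":0,"travel":[0,0,0],"dr":[0,0,0]}]'>/dev/null; python3 -c "
from h import *
st()"; done; python3 -c "
from h import *
sc=cams.grab_frame('scene')
overlay('scene',sc,[],(240,200,320,270),9,'pics/d8.png')"
```

```text
t 17.95 pos [634.04  46.16  54.  ] yaw 6.8 F [-0.97 -1.05  5.27] tau [-0.35  0.31  0.01] w 0.6 ytilt [ 0.0011 -0.0006]
t 18.15 pos [634.17  45.5   52.94] yaw 6.78 F [-0.65 -1.82  6.57] tau [-0.58  0.34  0.01] w 0.4 ytilt [ 0.0014 -0.0013]
t 18.35 pos [634.28  44.73  51.81] yaw 6.76 F [-1.11 -3.04  6.97] tau [-0.84  0.34  0.02] w 0.5 ytilt [ 0.0016 -0.0021]
```

View pics/d8.png

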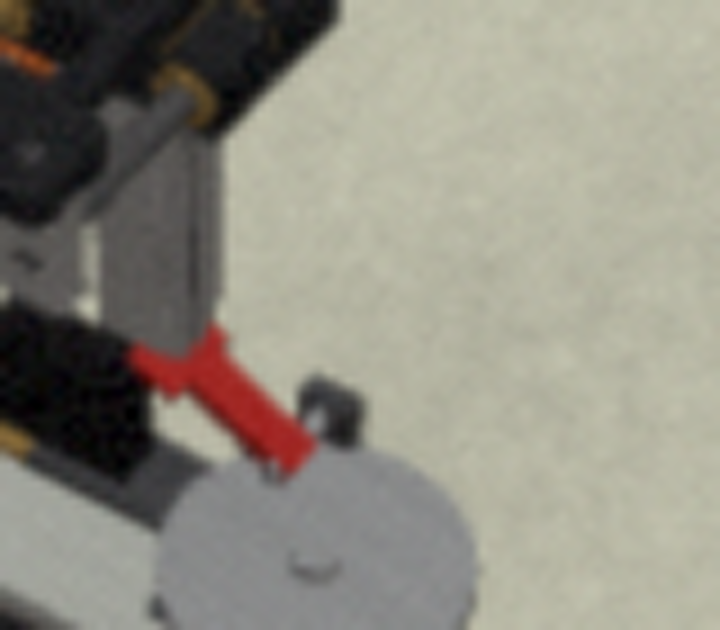

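Lever is turning. The pad drags the fingers to -y, so I'll follow it with the fingers so the gauge is not pushed off home.

```bash
python3 -m handwheel '[{"hand":0,"travel":[0,0,-0.09],"dr":[0,0,0]},{"hand":0,"travel":[0,0.05,-0.02],"dr":[0,0,0]}]'>/dev/null; python3 -c "
from h import *
st()";for i in 1 2 ; do python3 -m handwheel '[{"hand":0,"travel":[0,0.05,-0.02],"dr":[0,0,0]},{"hand":0,"travel":[0,0.05,-0.02],"dr":[0,0,0]}]'>/dev/null; python3 -c "
from h import *
st()"; done
```

```text
t 18.6 pos [634.38  43.7   50.44] yaw 6.8 F [-1.15 -0.61  6.69] tau [-0.31  0.34  0.04] w 0.4 ytilt [ 0.0011 -0.0001]
t 18.8 pos [634.58  42.29  47.88] yaw 6.8 F [-0.81 -1.09  7.01] tau [-0.44  0.32 -0.01] w 0.4 ytilt [ 0.0013 -0.0007]
t 19.0 pos [634.67  41.02  45.37] yaw 6.79 F [-2.27 -1.51  6.15] tau [-0.55  0.3   0.07] w 0.6 ytilt [ 0.0013 -0.001 ]
```

```bash
python3 -m handwheel '[{"hand":0,"travel":[-0.06,-0.25,0.1],"dr":[0,0,0]},{"hand":0,"travel":[0,0,0.12],"dr":[0,0,0]},{"hand":0,"travel":[0,0,0],"dr":[0,0,0]},{"hand":0,"travel":[0,0.18,0],"dr":[0,0,0]},{"hand":0,"travel":[0,0,0],"dr":[0,0,0]}]'>/dev/null; python3 -c "
from h import *
st()";for i in 1 2 ; do python3 -m handwheel '[{"hand":0,"travel":[0,0.06,-0.01],"dr":[0,0,0]},{"hand":0,"travel":[0,0.06,-0.01],"dr":[0,0,0]}]'>/dev/null; python3 -c "
from h import *
st()"; done
```

```text
t 19.5 pos [632.03  47.73  45.55] yaw 6.84 F [0.45 0.57 1.61] tau [ 0.01 -0.04  0.  ] w 0.3 ytilt [-0.0001  0.0001]
t 19.7 pos [632.24  47.11  43.43] yaw 6.83 F [-1.45  0.39  4.51] tau [0.01 0.24 0.02] w 0.4 ytilt [0.0003 0.0003]
t 19.9 pos [632.4   46.06  40.59] yaw 6.81 F [-2.13 -0.7   6.03] tau [-0.13  0.28  0.01] w 0.5 ytilt [ 0.0006 -0.0002]
```

```bash
for i in 1 2 3; do python3 -m handwheel '[{"hand":0,"travel":[0,0.04,0],"dr":[0,0,0]},{"hand":0,"travel":[0,0.04,0],"dr":[0,0,0]}]'>/dev/null; python3 -c "
from h import *
st()"; done
```

```text
t 20.1 pos [632.45  45.55  38.61] yaw 6.8 F [-0.48  0.19  5.53] tau [-0.34  0.26  0.03] w 0.6 ytilt [ 0.0007 -0.0008]
t 20.3 pos [632.47  45.08  36.68] yaw 6.78 F [-0.78 -1.66  5.75] tau [-0.52  0.23 -0.04] w 0.4 ytilt [ 0.0008 -0.0013]
t 20.5 pos [632.55  44.73  34.88] yaw 6.77 F [-1.96 -2.3   7.78] tau [-0.64  0.42 -0.  ] w 0.7 ytilt [ 0.0009 -0.0016]
```

```bash
for i in 1 2 3; do python3 -m handwheel '[{"hand":0,"travel":[0,0.04,-0.02],"dr":[0,0,0]},{"hand":0,"travel":[0,0,0],"dr":[0,0,0]}]'>/dev/null; python3 -c "
from h import *
st()"; done
```

```text
t 20.7 pos [632.56  44.54  33.98] yaw 6.78 F [-1.53 -1.42  8.77] tau [-0.43  0.35  0.04] w 0.4 ytilt [ 0.0008 -0.0012]
t 20.9 pos [632.59  44.42  33.19] yaw 6.79 F [-1.96 -2.18  8.44] tau [-0.38  0.44 -0.01] w 0.2 ytilt [ 0.0008 -0.0007]
t 21.1 pos [632.61  44.29  32.53] yaw 6.8 F [-2.93 -1.22 11.04] tau [-0.18  0.67 -0.02] w 0.6 ytilt [ 0.0007 -0.0002]
```

```bash
for i in 1 2 ; do python3 -m handwheel '[{"hand":0,"travel":[0,0.04,0],"dr":[0,0,0]},{"hand":0,"travel":[0,0,0],"dr":[0,0,0]}]'>/dev/null; python3 -c "
from h import *
st()"; done
```

```text
t 21.3 pos [632.64  44.16  32.03] yaw 6.78 F [-3.38  0.1  14.21] tau [-0.15  0.95  0.04] w 0.7 ytilt [ 0.0009 -0.0001]
t 21.5 pos [632.67  44.12  31.56] yaw 6.79 F [-3.64 -1.3  17.94] tau [-0.15  1.14 -0.02] w 0.4 ytilt [ 0.001 -0.   ]
```

```bash
python3 -m handwheel '[{"hand":0,"travel":[0,0,0],"dr":[0,0,0]},{"hand":0,"travel":[0,0,0],"dr":[0,0,0]},{"hand":0,"travel":[0,-0.4,0],"dr":[0,0,0]},{"hand":0,"travel":[0,-0.9,0],"dr":[0,0,0]},{"hand":0,"travel":[0,-0.9,0],"dr":[0,0,0]},{"hand":30,"travel":[0,-0.9,-0.6],"dr":[0,0,0]},{"hand":36,"travel":[0,0,-0.6],"dr":[0,0,0]},{"hand":36,"travel":[0,0,0],"dr":[0,0,0]}]'; python3 -c "
from h import *
st()
sc=cams.grab_frame('scene')
G=(645-1.1*.993,102.4-1.1*.119,.119)
S=bevsegs(*G,1.45)[:2]
overlay('scene',sc,S,(200,180,340,300),5.5,'pics/e4.png')
im=cams.grab_frame('top');overlay('top',im,lanesegs(*LY),(190,110,320,210),6,'pics/e5.png')
"
```

```text
t: 22.3
position: [635.9, 11.4, 106.6]
ee_rot: [0.707, 0.041, -0.041, -0.705]
ft_force: [0.4, -0.5, 0.1]
width: 21.0
t 22.3 pos [635.94  11.43 106.65] yaw 6.59 F [ 0.44 -0.55  0.12] tau [-0.1   0.05  0.03] w 21.0 ytilt [ 0.0005 -0.0022]
```

View pics/e4.png

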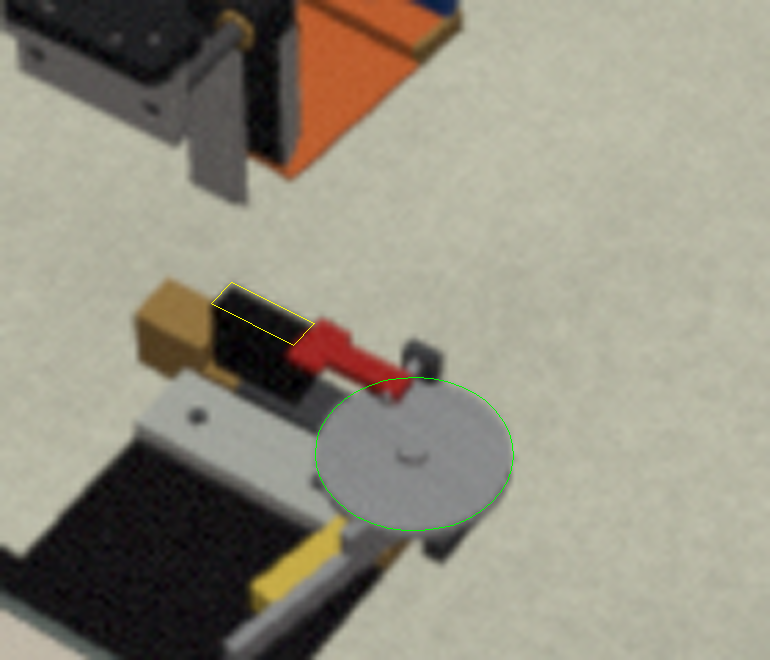

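View pics/e5.png

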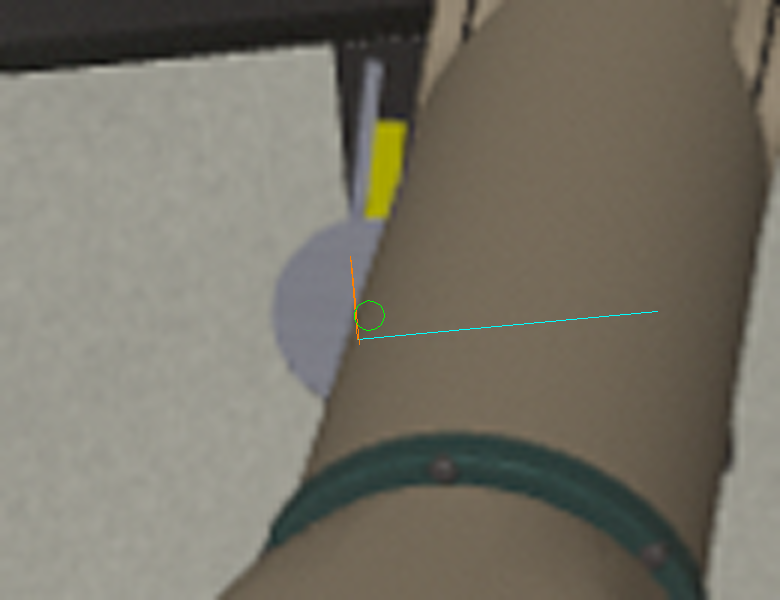

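Lever is down (red arm now almost level, pad at about (320,345) in the scene crop), and the disc and blade have not moved. Regrasping.

```bash
python3 -m handwheel '[{"hand":36,"travel":[0,0.5,0.2],"dr":[0,0,0]},{"hand":36,"travel":[0,0.6,0],"dr":[0,0,0]},{"hand":36,"travel":[0,0,0],"dr":[0,0,0]},{"hand":36,"travel":[0,0,0],"dr":[0,0,0]}]'; python3 -c "
from h import *
plan([636.2,16.3,15],6.82,1)"
```

```text
t: 22.8
position: [634.3, 20.5, 77.7]
ee_rot: [0.706, 0.041, -0.043, -0.706]
ft_force: [0.2, 0.5, 0.5]
width: 36.1
total turn [-0.    0.04 -0.14] dpos [  1.9  -4.2 -62.7]
[0.061, 2.507, -0.178] [-0.0, 0.04, -0.14]
```

```bash
python3 -m handwheel '[{"hand":36,"travel":[0.06,0.1,-0.18],"dr":[0,0,0]},{"hand":36,"travel":[0,0,0],"dr":[0,0,0]},{"hand":36,"travel":[0,0.8,0],"dr":[0,0,0]},{"hand":36,"travel":[0,0.8,0],"dr":[0,0,0]},{"hand":36,"travel":[0,0.5,0],"dr":[0,0,0]},{"hand":36,"travel":[0,0.2,0],"dr":[0,0,0]},{"hand":36,"travel":[0,0,0],"dr":[0,0,0]}]'; python3 -c "
from h import *
plan([636.2,16.3,15],6.82,1)
st()
sc=cams.grab_frame('scene')
overlay('scene',sc,[],(200,180,340,300),5.5,'pics/f4.png')"
```

```text
t: 23.5
position: [637.1, 15.7, 18.7]
ee_rot: [0.706, 0.042, -0.042, -0.706]
ft_force: [-0.2, 0.4, 0.7]
width: 36.0
total turn [ 0.   -0.   -0.04] dpos [-0.9  0.6 -3.7]
[-0.032, 0.149, 0.027] [0.0, -0.0, -0.04]
t 23.5 pos [637.07  15.73  18.74] yaw 6.82 F [-0.22  0.41  0.71] tau [-0.07  0.1  -0.02] w 36.0 ytilt [-0.0007 -0.0001]
```

View pics/f4.png

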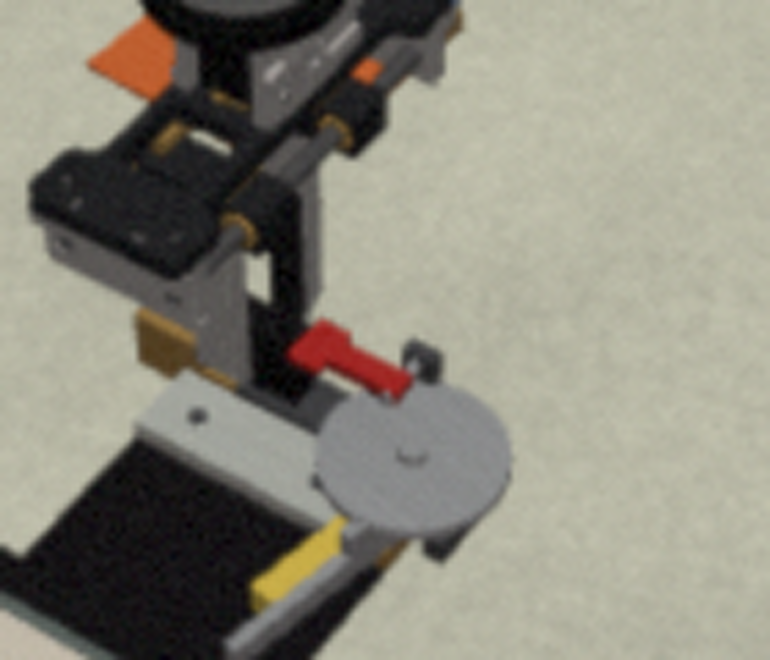

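```bash
python3 -m handwheel '[{"hand":20,"travel":[-0.03,0.06,0.02],"dr":[0,0,0]},{"hand":5,"travel":[0,0,0],"dr":[0,0,0]},{"hand":5,"travel":[0,0,0],"dr":[0,0,0]},{"hand":5,"travel":[0,0,0],"dr":[0,0,0]},{"hand":5,"travel":[0,0,0],"dr":[0,0,0]}]' 25; python3 -c "
from h import *
ingauge(LY)"
```

```text
t: 24.05
position: [635.9, 16.3, 17.9]
ee_rot: [-0.706, -0.042, 0.042, 0.706]
ft_force: [-2.6, 0.3, 4.4]
width: 13.7
t 24.05 pos [635.93  16.3   17.94] yaw 6.83 F [-2.6   0.28  4.41] tau [-0.08  0.66  0.01] w 13.7 ytilt [-0.0009  0.0002]
gauge origin in lane [-1.24 -0.41] dyaw 0.0002
F lane -2.55 0.59
```

```bash
python3 -m handwheel '[{"hand":5,"travel":[-0.05,-0.12,0.05],"dr":[0,0,0]},{"hand":5,"travel":[-0.1,0,0.3],"dr":[0,0,0]},{"hand":5,"travel":[-0.3,-0.3,0.4],"dr":[0,0,0]},{"hand":5,"travel":[-0.5,-0.6,0],"dr":[0,0,0]},{"hand":5,"travel":[-0.3,-0.6,0],"dr":[0,0,0]},{"hand":5,"travel":[0,0,0],"dr":[0,0,0]},{"hand":5,"travel":[0,0,0],"dr":[0,0,0]}]'; python3 -c "
from h import *
ingauge(LB)
sc=cams.grab_frame('scene')
overlay('scene',sc,[],(120,150,360,320),3.3,'pics/g4.png')
x,y,th=LB
p=Tpose(x,y,th,[[-12-18,92-84,0]])[0]
plan([p[0],p[1],55],6.82,12)"
```

```text
t: 24.75
position: [604.0, 31.5, 58.8]
ee_rot: [-0.706, -0.043, 0.041, 0.706]
ft_force: [0.1, 0.4, -4.7]
width: 13.7
t 24.75 pos [603.97  31.46  58.82] yaw 6.83 F [ 0.13  0.44 -4.7 ] tau [-0.12  0.05 -0.03] w 13.7 ytilt [0.002  0.0002]
gauge origin in lane [-31.27 288.06] dyaw 0.0002
F lane 0.18 0.42
total turn [-0.    0.01  0.06] dpos [  42.6 -192.3   -3.3]
[0.065, 0.011, -0.653] [-0.0, 0.0, 0.0]
[0.065, 0.011, -0.653] [-0.0, 0.0, 0.0]
[0.065, 0.011, -0.653] [-0.0, 0.0, 0.0]
[0.065, 0.011, -0.653] [-0.0, 0.0, 0.0]
[0.065, 0.011, -0.653] [-0.0, 0.0, 0.0]
[0.065, 0.011, -0.653] [-0.0, 0.0, 0.0]
[0.065, 0.011, -0.653] [-0.0, 0.0, 0.0]
[0.065, 0.011, -0.653] [-0.0, 0.0, 0.0]
[0.065, 0.011, -0.653] [-0.0, 0.0, 0.0]
[0.065, 0.011, -0.653] [-0.0, 0.0, 0.0]
[0.065, 0.011, -0.653] [-0.0, 0.0, 0.0]
[0.065, 0.011, -0.653] [-0.0, 0.0, 0.0]
```

View pics/g4.png

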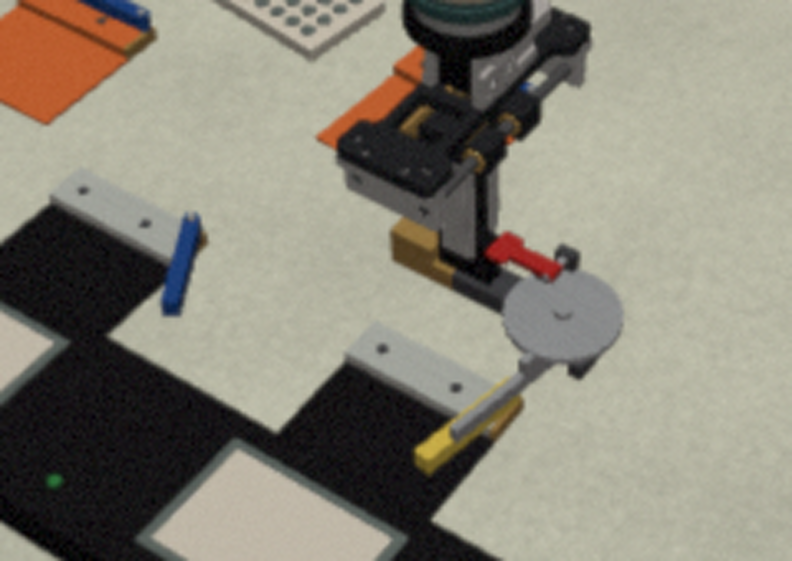

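```bash
python3 -m handwheel '[{"hand":5,"travel":[0,0,-0.4],"dr":[0,0,0]},{"hand":5,"travel":[0,0,-0.8],"dr":[0,0,0]},{"hand":5,"travel":[0,0,-0.9],"dr":[0,0,0]},{"hand":5,"travel":[0,0,-0.9],"dr":[0,0,0]},{"hand":5,"travel":[0,0,-0.9],"dr":[0,0,0]},{"hand":5,"travel":[0,0,-0.9],"dr":[0,0,0]},{"hand":5,"travel":[0.1,0,-0.9],"dr":[0,0,0]},{"hand":5,"travel":[0.2,0,-0.9],"dr":[0,0,0]},{"hand":5,"travel":[0.2,0,-0.8],"dr":[0,0,0]},{"hand":5,"travel":[0.2,0,-0.4],"dr":[0,0,0]},{"hand":5,"travel":[0,0,0],"dr":[0,0,0]},{"hand":5,"travel":[0,0,0],"dr":[0,0,0]}]'; python3 -c "
from h import *
ingauge(LB)
sc=cams.grab_frame('scene')
overlay('scene',sc,lanesegs(*LB),(100,140,260,260),5,'pics/g5.png')"
```

```text
t: 26.0
position: [643.3, -159.3, 57.4]
ee_rot: [-0.705, -0.042, 0.043, 0.706]
ft_force: [0.2, 1.3, -3.6]
width: 13.6
t 26.0 pos [ 643.27 -159.28   57.44] yaw 6.84 F [ 0.19  1.35 -3.6 ] tau [-0.08  0.1   0.02] w 13.6 ytilt [-0.0014  0.0014]
gauge origin in lane [-14.91  94.  ] dyaw 0.0004
F lane 0.35 1.32
```

View pics/g5.png

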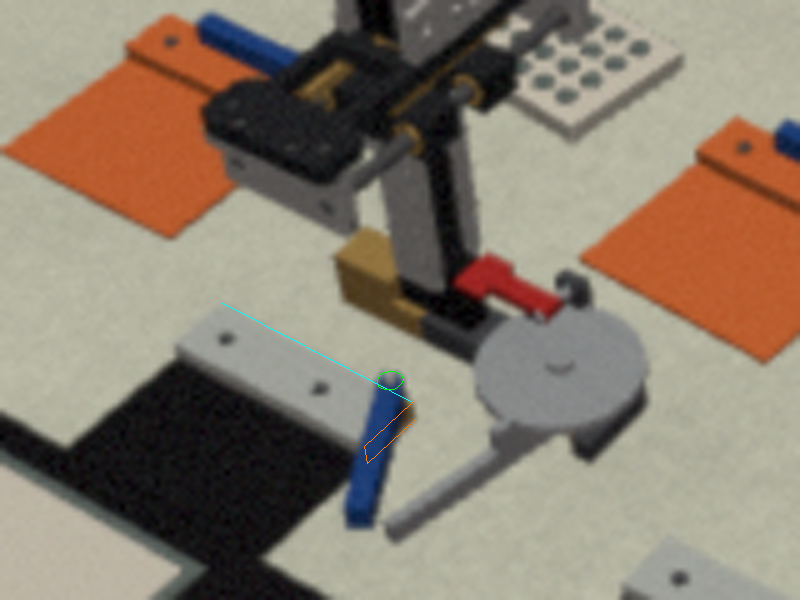

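```bash
python3 -m handwheel '[{"hand":5,"travel":[0,0.5,0],"dr":[0,0,0]},{"hand":5,"travel":[0,0.5,0],"dr":[0,0,0]},{"hand":5,"travel":[0.2,0.3,0],"dr":[0,0,0]},{"hand":5,"travel":[0.15,0.12,0],"dr":[0,0,0]},{"hand":5,"travel":[0,0,0],"dr":[0,0,0]},{"hand":5,"travel":[0,0,0],"dr":[0,0,0]}]'; python3 -c "
from h import *
ingauge(LB)"
```

```text
t: 26.65
position: [652.8, -159.3, 22.6]
ee_rot: [0.706, 0.042, -0.042, -0.706]
ft_force: [0.8, -0.0, -3.3]
width: 14.0
t 26.65 pos [ 652.79 -159.35   22.62] yaw 6.84 F [ 0.83 -0.04 -3.33] tau [-0.14 -0.02 -0.02] w 14.0 ytilt [ 0.0002 -0.0002]
gauge origin in lane [-5.47 92.8 ] dyaw 0.0004
F lane 0.82 -0.13
```

```bash
python3 -m handwheel '[{"hand":5,"travel":[0.06,0.04,0],"dr":[0,0,0]},{"hand":5,"travel":[0,0,0],"dr":[0,0,0]}]'>/dev/null; for i in 1 2 3 4 5; do python3 -m handwheel '[{"hand":5,"travel":[0.03,0,0],"dr":[0,0,0]},{"hand":5,"travel":[0,0,0],"dr":[0,0,0]}]' >/dev/null; python3 -c "
from h import *
ingauge(LB)"; done
```

```text
t 27.05 pos [ 654.9  -159.09   21.84] yaw 6.83 F [-0.15  0.41 -4.6 ] tau [-0.12  0.06 -0.02] w 13.8 ytilt [ 0.0004 -0.0001]
gauge origin in lane [-3.31 92.81] dyaw 0.0001
F lane -0.1 0.43
t 27.25 pos [ 655.56 -158.94   21.66] yaw 6.83 F [-0.76  0.75 -4.71] tau [-0.13  0.06 -0.01] w 13.6 ytilt [ 0.0002 -0.    ]
gauge origin in lane [-2.64 92.87] dyaw 0.0002
F lane -0.66 0.83
t 27.45 pos [ 656.32 -158.81   21.61] yaw 6.83 F [-0.58 -0.29 -4.89] tau [-0.09  0.   -0.04] w 13.6 ytilt [0.0001 0.    ]
gauge origin in lane [-1.87 92.92] dyaw 0.0002
F lane -0.61 -0.22
t 27.65 pos [ 656.84 -158.79   21.54] yaw 6.83 F [-0.57 -0.2  -3.99] tau [-0.14  0.1  -0.01] w 13.7 ytilt [-0.0003 -0.    ]
gauge origin in lane [-1.36 92.88] dyaw 0.0002
F lane -0.59 -0.13
t 27.85 pos [ 657.   -158.73   21.45] yaw 6.82 F [-1.11  0.28 -4.17] tau [-0.12  0.53 -0.05] w 13.6 ytilt [-0.0013  0.0001]
gauge origin in lane [-1.18 92.91] dyaw -0.0
F lane -1.06 0.41
```

Contact on the blue rail. Sliding toward home.

```bash
python3 -m handwheel '[{"hand":5,"travel":[0,0,-0.2],"dr":[0,0,0]},{"hand":5,"travel":[0,0,-0.3],"dr":[0,0,0]},{"hand":5,"travel":[0,0,-0.3],"dr":[0,0,0]},{"hand":5,"travel":[0,0,-0.3],"dr":[0,0,0]},{"hand":5,"travel":[0,0,-0.3],"dr":[0,0,0]},{"hand":5,"travel":[0,0,0],"dr":[0,0,0]}]' >/dev/null; python3 -c "
from h import *
ingauge(LB)"; python3 -m handwheel '[{"hand":5,"travel":[-0.02,0,-0.25],"dr":[0,0,0]},{"hand":5,"travel":[0,0,-0.25],"dr":[0,0,0]},{"hand":5,"travel":[0,0,-0.25],"dr":[0,0,0]},{"hand":5,"travel":[0,0,0],"dr":[0,0,0]}]' >/dev/null; python3 -c "
from h import *
ingauge(LB)
sc=cams.grab_frame('scene')
overlay('scene',sc,lanesegs(*LB),(100,140,260,260),5,'pics/h3.png')
"
```

```text
t 28.45 pos [ 661.54 -196.55   21.61] yaw 6.7 F [-2.69 -2.89 -4.01] tau [-0.61  0.81  0.04] w 13.6 ytilt [ 0.0001 -0.0024]
gauge origin in lane [-0.99 54.78] dyaw -0.002
F lane -3.02 -2.55
t 28.85 pos [ 663.6  -213.45   21.56] yaw 6.78 F [-2.35  0.74 -5.  ] tau [0.04 0.82 0.02] w 13.8 ytilt [ 0.0003 -0.0009]
gauge origin in lane [-1.07 37.78] dyaw -0.0007
F lane -2.24 1.01
```

View pics/h3.png

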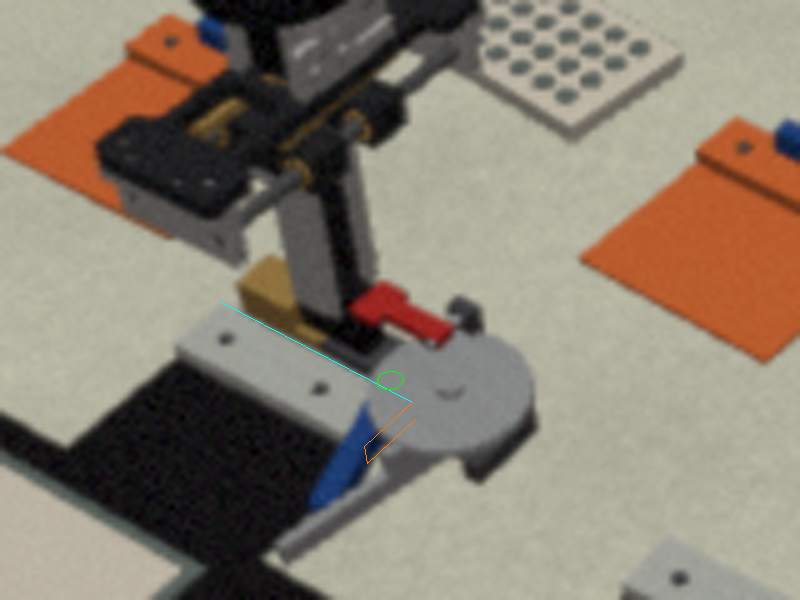

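```bash
python3 -m handwheel '[{"hand":5,"travel":[0,0,-0.2],"dr":[0,0,0]},{"hand":5,"travel":[0,0,-0.2],"dr":[0,0,0]},{"hand":5,"travel":[0,0,-0.2],"dr":[0,0,0]},{"hand":5,"travel":[0,0,-0.2],"dr":[0,0,0]},{"hand":5,"travel":[0,0,0],"dr":[0,0,0]}]' >/dev/null; python3 -c "
from h import *
ingauge(LB)";python3 -m handwheel '[{"hand":5,"travel":[0,0,-0.2],"dr":[0,0,0]},{"hand":5,"travel":[0,0,-0.12],"dr":[0,0,0]},{"hand":5,"travel":[0,0,0],"dr":[0,0,0]}]' >/dev/null;python3 -c "
from h import *
ingauge(LB)"
```

```text
t 29.4 pos [ 666.04 -234.28   21.76] yaw 6.75 F [-2.42 -0.99 -4.48] tau [-0.2   0.85  0.03] w 13.3 ytilt [ 0.0008 -0.0022]
gauge origin in lane [-1.07 16.8 ] dyaw -0.0011
F lane -2.52 -0.7
t 29.7 pos [ 666.86 -241.1    21.63] yaw 6.79 F [-2.96  0.39 -4.6 ] tau [-0.04  0.94 -0.01] w 13.9 ytilt [ 0.0002 -0.001 ]
gauge origin in lane [-1.12  9.94] dyaw -0.0005
F lane -2.89 0.74
```

```bash
for i in 1 2 3 4 5 6; do python3 -m handwheel '[{"hand":5,"travel":[0.003,0,-0.05],"dr":[0,0,0]},{"hand":5,"travel":[0,0,0],"dr":[0,0,0]}]' >/dev/null;python3 -c "
from h import *
ingauge(LB)"; done
```

```text
t 29.9 pos [ 666.91 -241.31   21.6 ] yaw 6.82 F [-2.86  1.3  -3.63] tau [0.15 1.06 0.03] w 13.6 ytilt [-0.0004 -0.0001]
gauge origin in lane [-1.14  9.74] dyaw 0.0
F lane -2.69 1.63
t 30.1 pos [ 667.05 -242.12   21.52] yaw 6.83 F [-3.85  1.78 -3.55] tau [ 0.43  1.22 -0.03] w 13.8 ytilt [-0.0006  0.0005]
gauge origin in lane [-1.11  8.92] dyaw 0.0002
F lane -3.61 2.22
t 30.3 pos [ 667.21 -243.43   21.43] yaw 6.83 F [-4.44  2.03 -4.22] tau [ 0.43  1.27 -0.03] w 13.6 ytilt [-0.0007  0.0004]
gauge origin in lane [-1.1  7.6] dyaw 0.0001
F lane -4.17 2.54
t 30.5 pos [ 667.38 -244.77   21.42] yaw 6.82 F [-4.98  2.28 -3.42] tau [ 0.41  1.32 -0.01] w 13.8 ytilt [-0.0008  0.0003]
gauge origin in lane [-1.08  6.24] dyaw 0.0
F lane -4.68 2.85
t 30.7 pos [ 667.53 -246.06   21.36] yaw 6.82 F [-4.28  2.18 -5.01] tau [ 0.44  1.33 -0.01] w 13.7 ytilt [-0.0009  0.0002]
gauge origin in lane [-1.09  4.95] dyaw -0.0
F lane -3.99 2.67
t 30.9 pos [ 667.7  -247.32   21.38] yaw 6.82 F [-4.69  2.27 -4.19] tau [ 0.45  1.36 -0.02] w 13.7 ytilt [-0.001   0.0002]
gauge origin in lane [-1.07  3.68] dyaw 0.0
F lane -4.39 2.81
```

```bash
for i in 1 2 3 4 5; do python3 -m handwheel '[{"hand":5,"travel":[-0.005,0,-0.04],"dr":[0,0,0]},{"hand":5,"travel":[0,0,0],"dr":[0,0,0]}]' >/dev/null;python3 -c "
from h import *
ingauge(LB)"; done
```

```text
t 31.1 pos [ 667.82 -248.35   21.39] yaw 6.82 F [-4.33  2.32 -4.08] tau [0.4  1.3  0.03] w 14.1 ytilt [-0.0007  0.0001]
gauge origin in lane [-1.08  2.64] dyaw 0.0
F lane -4.02 2.82
t 31.3 pos [ 667.96 -249.41   21.45] yaw 6.82 F [-4.52  2.11 -4.09] tau [0.36 1.34 0.05] w 13.6 ytilt [-0.0005  0.    ]
gauge origin in lane [-1.06  1.57] dyaw 0.0
F lane -4.24 2.63
t 31.5 pos [ 668.11 -250.43   21.51] yaw 6.82 F [-4.1   2.09 -5.06] tau [0.38 1.33 0.02] w 13.7 ytilt [-0.0002 -0.0001]
gauge origin in lane [-1.04  0.55] dyaw 0.0001
F lane -3.83 2.56
t 31.7 pos [ 668.21 -251.52   21.56] yaw 6.82 F [-4.72  1.25 -4.99] tau [0.39 1.3  0.  ] w 13.7 ytilt [ 0.     -0.0002]
gauge origin in lane [-1.06 -0.55] dyaw 0.0
F lane -4.54 1.8
t 31.9 pos [ 668.29 -252.05   21.6 ] yaw 6.83 F [-4.77  2.55 -4.11] tau [0.49 1.28 0.05] w 13.9 ytilt [0.     0.0005]
gauge origin in lane [-1.06 -1.09] dyaw 0.0002
F lane -4.44 3.09
```

Starting to meet the stop. A few smaller steps next.

```bash
for i in 1 2 3 ; do python3 -m handwheel '[{"hand":5,"travel":[-0.005,0,-0.03],"dr":[0,0,0]},{"hand":5,"travel":[0,0,0],"dr":[0,0,0]}]' >/dev/null;python3 -c "
from h import *
ingauge(LB)"; done
```

```text
t 32.1 pos [ 668.27 -252.08   21.56] yaw 6.84 F [-4.29  3.62 -3.67] tau [0.78 1.38 0.01] w 13.8 ytilt [-0.0002  0.0014]
gauge origin in lane [-1.11 -1.11] dyaw 0.0005
F lane -3.83 4.1
t 32.3 pos [ 668.25 -252.1    21.52] yaw 6.86 F [-4.74  4.33 -3.39] tau [0.96 1.26 0.  ] w 13.9 ytilt [-0.0004  0.0024]
gauge origin in lane [-1.15 -1.12] dyaw 0.0007
F lane -4.19 4.86
t 32.5 pos [ 668.29 -252.14   21.46] yaw 6.88 F [-4.64  5.36 -3.59] tau [ 1.19  1.35 -0.01] w 13.8 ytilt [-0.0004  0.0033]
gauge origin in lane [-1.14 -1.17] dyaw 0.001
F lane -3.98 5.87
```

```bash
python3 -m handwheel '[{"hand":5,"travel":[0,0,-0.04],"dr":[0,0,0]},{"hand":5,"travel":[0,0,-0.02],"dr":[0,0,0]},{"hand":5,"travel":[0,0,0],"dr":[0,0,0]},{"hand":5,"travel":[0,0,0],"dr":[0,0,0]},{"hand":5,"travel":[0,0,0],"dr":[0,0,0]}]'>/dev/null; python3 -c "
from h import *
ingauge(LB)"; python3 -m handwheel '[{"hand":5,"travel":[0,0.06,0],"dr":[0,0,0]},{"hand":5,"travel":[0,0.06,0],"dr":[0,0,0]},{"hand":5,"travel":[0,0,0],"dr":[0,0,0]},{"hand":5,"travel":[0,0,0],"dr":[0,0,0]}]'>/dev/null; python3 -c "
from h import *
ingauge(LB)"
```

```text
t 33.0 pos [ 668.29 -252.27   21.18] yaw 6.9 F [-4.89  7.34 -3.58] tau [ 1.59  1.36 -0.04] w 13.5 ytilt [-0.0012  0.005 ]
gauge origin in lane [-1.19 -1.28] dyaw 0.0015
F lane -3.98 7.87
t 33.4 pos [ 668.32 -253.05   19.46] yaw 6.88 F [-6.73  7.35  2.34] tau [ 1.69  1.79 -0.05] w 14.3 ytilt [-0.0007  0.0042]
gauge origin in lane [-1.22 -2.06] dyaw 0.001
F lane -5.8 8.1
```

```bash
python3 -m handwheel '[{"hand":5,"travel":[-0.04,0.0,0.05],"dr":[0,0,0]},{"hand":5,"travel":[0,-0.02,0.03],"dr":[0,0,0]},{"hand":5,"travel":[0,0,0],"dr":[0,0,0]}]' 10 >/dev/null; python3 -c "
from h import *
ingauge(LB)"; python3 -m handwheel '[{"hand":18,"travel":[0,0,0],"dr":[0,0,0]},{"hand":36,"travel":[0,0,0],"dr":[0,0,0]},{"hand":36,"travel":[0,0,0],"dr":[0,0,0]},{"hand":36,"travel":[0,-0.5,0],"dr":[0,0,0]},{"hand":36,"travel":[0,-0.9,0],"dr":[0,0,0]},{"hand":36,"travel":[0,-0.9,0],"dr":[0,0,0]},{"hand":36,"travel":[0,-0.9,0],"dr":[0,0,0]},{"hand":36,"travel":[-0.4,-0.9,0],"dr":[0,0,0]},{"hand":36,"travel":[-0.8,-0.8,0],"dr":[0,0,0]},{"hand":36,"travel":[-1,-0.8,0],"dr":[0,0,0]},{"hand":36,"travel":[-1,0,0],"dr":[0,0,0]},{"hand":36,"travel":[-1,0,0],"dr":[0,0,0]}]'
```

```text
t 33.7 pos [ 668.29 -253.24   19.51] yaw 6.86 F [-2.29  3.98 -3.1 ] tau [ 1.03  0.71 -0.04] w 14.0 ytilt [0.002  0.0009]
gauge origin in lane [-1.25 -2.26] dyaw 0.0007
F lane -1.8 4.23
t: 34.9
position: [563.0, -267.9, 164.0]
ee_rot: [0.707, 0.043, -0.041, -0.705]
ft_force: [0.6, -0.2, -0.7]
width: 36.0
```

```bash
python3 -m handwheel '[{"hand":36,"travel":[-1,0,0],"dr":[0,0,0]},{"hand":36,"travel":[-1,0,0],"dr":[0,0,0]},{"hand":36,"travel":[-1,0,0],"dr":[0,0,0]},{"hand":36,"travel":[-1,0,0],"dr":[0,0,0]},{"hand":36,"travel":[-1,0,0],"dr":[0,0,0]},{"hand":36,"travel":[0,0,0],"dr":[0,0,0]},{"hand":36,"travel":[0,0,0],"dr":[0,0,0]}]';python3 -c "
from h import *
st()
G=Tpose(*LB,[[-1.15,-1.1,0]])[0]
S=lanesegs(*LB)[:1]+bevsegs(G[0],G[1],.119)
sc=cams.grab_frame('scene');np.save('scene9.npy',sc);overlay('scene',sc,S,(100,140,260,260),5,'pics/k1.png')
im=cams.grab_frame('top');np.save('top9.npy',im)
cv2.imwrite('pics/k2.png',ortho('top',im,28,620,780,-300,120,1.9))
overlay('top',im,S,(300,90,440,190),5.7,'pics/k3.png')
"
```

```text
t: 35.6
position: [439.7, -282.4, 162.8]
ee_rot: [0.706, 0.043, -0.041, -0.705]
ft_force: [0.4, 0.3, -0.8]
width: 36.0
t 35.6 pos [ 439.66 -282.38  162.85] yaw 6.76 F [ 0.37  0.26 -0.82] tau [-0.07  0.06  0.04] w 36.0 ytilt [ 0.0028 -0.0012]
```

View pics/k1.png

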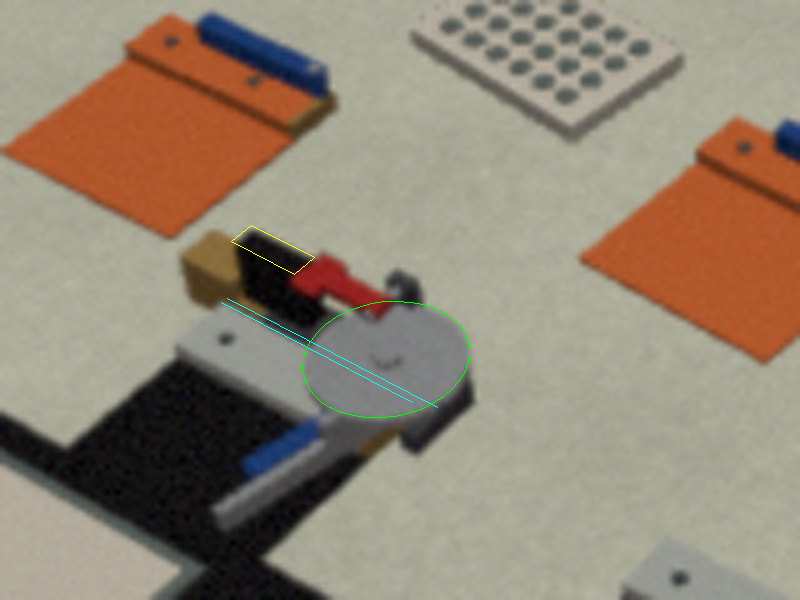

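View pics/k2.png

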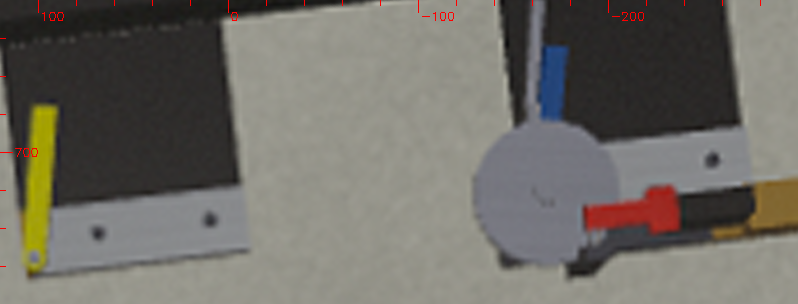

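View pics/k3.png

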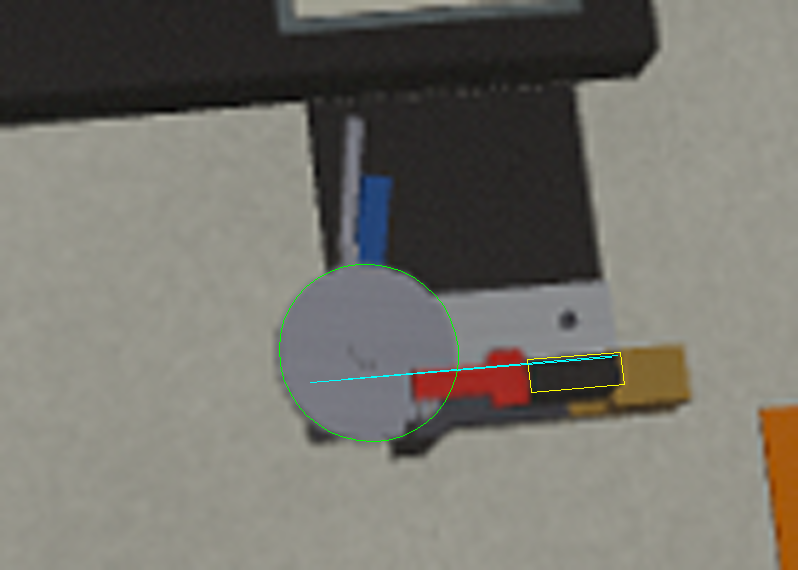

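Both wings look alike. I'll measure their angles and the stock's direction.

```bash
python3 - <<'E'
from h import *
im=np.load('top9.npy')
def edge(y0,y1,x0,x1,s=8,name=''):
    o=np.zeros(1)
    W=int((y1-y0)*s);H=int((x1-x0)*s)
    v,u=np.mgrid[0:H,0:W];P=np.stack([x1-v/s,y1-u/s,np.full(u.shape,28.)],-1).reshape(-1,3)
    m=proj('top',P).astype(np.float32).reshape(H,W,2)
    return cv2.remap(im,m[...,0].copy(),m[...,1].copy(),cv2.INTER_CUBIC).astype(float)
for name,(y0,y1,x0,x1) in {'yellow':(80,115,685,718),'blue':(-190,-150,722,752)}.items():
    s=8;o=edge(y0,y1,x0,x1,s)
    c=o[...,0]+o[...,1]-2*o[...,2] if name=='yellow' else 2*o[...,2]-o[...,0]-o[...,1]
    L=[];Rr=[]
    for i in range(0,o.shape[0],4):
        row=c[i];t=(row.max()+np.median(np.r_[row[:20],row[-20:]]))/2;k=np.where(row>t)[0]
        x=x1-i/s;L.append((x,y1-k[0]/s));Rr.append((x,y1-k[-1]/s))
    for n,A in(('L',L),('R',Rr)):
        A=np.array(A);p=np.polyfit(A[:,0],A[:,1],1);print(name,n,'dy/dx',p.round(4),'res',np.std(A[:,1]-np.polyval(p,A[:,0])).round(3))
E
```

```text
yellow L dy/dx [-6.890000e-02  1.524713e+02] res 0.229
yellow R dy/dx [-7.070000e-02  1.418058e+02] res 0.129
blue L dy/dx [-4.430000e-02 -1.317532e+02] res 0.389
blue R dy/dx [-7.48000e-02 -1.21424e+02] res 0.201
```

```bash
python3 -c "
from workcell import close_job
print(close_job())"
```

```text
the job is handed in; nothing more can be done
None
```

I copied the yellow wing's angle onto the blue wing with the bevel gauge and handed the job in at about 36 s; no verdict was reported.

1. **Yellow corner:** I slid the gauge home along the rail and held it there at about 5–6 N. I then let go and pressed the lever down with about 18 N. I followed the lever's pad and re-seated the fingers once on the way, so the gauge would not be pushed off home.
2. **Blue corner:** I carried the locked gauge over and pushed it home with about 8 N along the rail, roughly 5 N of it on the end plate. I then let go and backed the arm clear.

**Last checks:**
- **Gauge:** the pictures show it home on the blue rail with the lever down and the blade on the blue wing.
- **Wing angles:** the right edges of the two wings agree to about 0.004 rad in the top picture. The blue wing's left edge differed by about 0.025 rad. I gave it little weight because the blade touches it there and the edge fit was poor.
- **Finger height:** in the pictures, and at the lever, the fingertips sat about 15–20 mm higher than the reported tool height. The rib was therefore probably gripped higher than the advised 18–25 mm, but the grip held.
- **Stop position:** the blue stop was felt about 1 mm further along than the yellow one in my lane estimate, within the camera calibration's accuracy.

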